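# Lay out the cured sign symbols on their plates

### The job

The sign symbols have set overnight, piled up under a steel weight. Take the pile apart: stand the weight in the empty pocket of the weight tray, and lay each symbol (bar, ring, cross, double arrow) face up and flat on the sign plate that carries its outline, centred on the outline and turned to match it. Set each thing down gently; do not drop any of them.

Things in the scene. Friction and masses are not known exactly. Their poses are not given: they have to be found in the camera images.
- weight: Plain dark brown steel block that weighs down the pile, the topmost thing on it: 60 mm long (x), 28 mm wide (y), 42 mm tall (z), about 0.4 to 0.7 kg; loose. Grip it across its 28 mm width. Origin: centre of its underside; z up. (A second block just like it stands in the tray already and stays there.)
- bar: Raised sign symbol, 15 mm thick, white acrylic face with a thin dark trim edge; loose, lying face up in the pile. A straight bar 88 mm long (x) and 28 mm wide (y), second from the top of the pile, right under the weight, standing out beyond both of its ends. Grip it across its width. Origin: centre of its underside; z up.
- ring: Raised sign symbol, 15 mm thick, white acrylic face with a thin dark trim edge; loose, lying face up in the pile. A flat ring, 60 mm outside and 30 mm inside diameter, third from the top, under the bar. Grip it across its outside or across its 15 mm wall. Origin: centre of its underside (in the hole); z up.
- cross: Raised sign symbol, 15 mm thick, white acrylic face with a thin dark trim edge; loose, lying face up in the pile. A cross with four equal arms, 90 mm over all, each arm 30 mm wide and standing 30 mm out from the middle, along x and y; fourth from the top, under the ring. Grip it across one arm, about 30 mm from the centre. Origin: centre of its underside; z up.
- arrow: Raised sign symbol, 15 mm thick, white acrylic face with a thin dark trim edge; loose, lying face up in the pile. A double-headed arrow: straight shaft 24 mm wide along x, with a barbed head at either end, 114 mm long and 59 mm wide over the barbs; the undermost symbol, lying on a wooden board 12 mm thick. The middle 34 mm of the shaft is free of barbs: grip it there, across y. Origin: centre of its underside; z up.
- bar_plate: Fixed grey sign plate, 130 x 130 mm, 6 mm thick, lying on the table, with four corner screw holes and, centred on it, the engraved dark outline of the bar, 88 mm along x, 28 mm along y. Origin: centre of its underside (6 mm below its top face); z up, x and y along its edges, the bar's length along x.
- ring_plate: Fixed grey sign plate, 130 x 130 mm, 6 mm thick, lying on the table, with four corner screw holes and, centred on it, the engraved dark outline of the ring. Origin: centre of its underside (6 mm below its top face); z up, x and y along its edges.
- cross_plate: Fixed grey sign plate, 130 x 130 mm, 6 mm thick, lying on the table, with four corner screw holes and, centred on it, the engraved dark outline of the cross, its arms along x and y. Origin: centre of its underside (6 mm below its top face); z up, x and y along its edges.
- arrow_plate: Fixed grey sign plate, 130 x 130 mm, 6 mm thick, lying on the table, with four corner screw holes and, centred on it, the engraved dark outline of the double-headed arrow, its shaft along x. Origin: centre of its underside (6 mm below its top face); z up, x and y along its edges.
- tray: Fixed plywood tray, 104 (x) by 133 mm (y), with two cork-lined pockets side by side, each 90 (x) by 56 mm (y) inside; floor 6 mm and wall tops 18 mm above the table. The empty pocket is on the -y side, centred at y = -31.5 mm; the one at y = +31.5 mm holds a second weight, length along x, top 48 mm above the table. Origin: centre of the tray's underside, on the table; z up.
Things that resemble listed ones, but are neither listed nor needed, are in the scene too. Of the things like the weight, leave any that is turquoise; of the rest the smaller one is meant.

How it is judged:
By the outcome, as a careful person would: the job done as asked, in the order asked, and still so for the second after the job is handed in, with the robot touching nothing.
It also fails if it takes over 144 s, if anything falls off the work surface, if the arm or the gripper's body presses on something with over 40 N, if the wrist force passes 120 N, or if a joint passes its speed limit or range.

### The arm

A 6-joint arm with a two-finger parallel gripper is mounted at the origin on the work surface. World frame = base frame: x ahead of the robot, y to its left, z up, the work surface at z = 0. Lengths are in m, angles in rad, forces in N, time in s.
With the tool pointing down it reaches from about 0.15 to 0.775 m from the base axis. Payload 6.1 kg.
Tool frame: the origin (TCP) lies on the centre line of the jaws, within the pads' length; the fingertips stand env.tip_extent ahead of it and the grasp point (between the pads) lies 2 mm behind it (env.tip_extent is the distance from the TCP to the fingertips, in m); z points along the fingers, y is the line along which they close (so a half turn about z gives the same grasp; the last joint's range is limited). The gripper opens to 85 mm and grips with 20 to 120 N. Pads are 22 mm wide; open, the fingers measure 114 mm over their backs; the gripper's body (76 mm by 85 mm) begins 54 mm behind the grasp point. The pads swing forward as they close: fully open they stand 13 mm farther back than shut.
Start: joints at [-1.35, 0.126, -0.04, 1.405, 0, 1.571], TCP at [0.115, -0.512, 0.248] pointing down, gripper open.
Joint ranges: [-2.72, 2.72], [-0.95, 1.95], [-1.27, 1.35], [-1.78, 2.02], [-1.46, 1.47], [-3.14, 3.14]. Speed limits (rad/s): [2.39, 2.39, 3.01, 3.14, 3.14, 3.14].

### API

Orientations are given as a rotation vector (axis times angle).
In Python, from station import env gives the robot as it stands.
- The arm moves only by the tool carry_out, never from a script. Its argument "commands" is a list of rows, each a list of 7 numbers: the shift along the world's x, y, z in units of 25 mm (1.0 is 25 mm), then the turn, a rotation vector about the world's x, y, z in units of 6 degrees (1.0 is 6 degrees), then the closure, from -1 (fully open) to 1 (shut). In form: [[tx, ty, tz, ax, ay, az, gripper], ...]. A call has exactly 10 rows; each row is the pose to reach, as a shift and turn from the pose commanded when the call began; what a row does not reach only later rows make up. A row lasts 1/10 s, in which the tool goes at most 50 mm and 8.59 degrees, less where a joint would pass 70% of its speed; a pose out of reach is approached as far as the arm can. A call with a gripper value outside its range is refused whole. The fingers move at their own pace and stop on an object; "squeeze" is the grip in N (left out, the last holds). Time passes only in rows, so rows that repeat a pose let the fingers close, or fill a call up. It gives the time, the measured TCP pose, the force, the opening and the grip force at its end, in the units of the state.
- env.read_state(): the state, without advancing time (a new reading comes with each control period).
- env.grab_frame(name): name is "side" or "top"; returns the picture (400x640x3 uint8, red, green, blue); there is no depth.
- env.camera_info(name): a dict with "fx", "fy", "cx", "cy" (pixels), "camera_from_world" (4x4, takes a point from world to camera coordinates). Camera axes: x right, y down, z forward; pixel columns grow to the right and rows downward; lengths in m; the calibration is good to about 2 mm. A picture is of the moment at which its call begins. camera_info takes no time and is no camera call.
- env.close_job(): hands the job in; it is judged then, once.
The state is a dict: "time_s": time; "joint_pos": joint angles; "joint_velocities": joint speeds; "effort": joint torques, N m; "position": TCP position; "tool_rot": TCP orientation; "wrist_force": force on the tool from outside, world axes, zero at the start; "wrist_torque": the same for the moment, N m; "finger_gap": opening from 0.0 (shut) to 1.0 (fully open); "grip_force": force on a finger pad.
Only numpy, scipy, OpenCV 4.12 (cv2) and the standard library are available. Lean on these libraries where they do the work, as an engineer would, in place of code of your own. Each camera call takes 0.05 s, during which the arm holds its last target. There are 200 camera calls.

## Working session

There is one attempt and no reset: what is moved stays moved. The work goes in short steps, Python scripts to look and compute and a tool call to move; the robot and the scene stay as the last step left them, time stands still between calls to the robot, and variables do not carry over. Pictures are saved under pics/ and viewed, at most 16 in all, crops included, and the job is handed in when it is done.

Besides the shell and the picture viewer there is one more tool, called as name(argument=value, ...), one argument or row to a line, values as JSON. carry_out: Moves the arm, as the interface text tells. Its arguments: {"type":"object","properties":{"commands":{"type":"array","items":{"type":"array","items":{"type":"number"}}},"squeeze":{"type":"number"}},"required":["commands"]}

```bash
mkdir -p pics; ls; python3 - <<'E'
from station import env
import cv2
print(env.read_state(), env.tip_extent)
for n in("top","side"):
    f=env.grab_frame(n); cv2.imwrite(f"pics/{n}0.png",f[:,:,::-1]); c=env.camera_info(n); print(n,c)
E
```

```text
pics
{'time_s': 0.0, 'joint_pos': array([-1.34999888e+00,  1.26382260e-01, -4.05955182e-02,  1.40540065e+00,
       -1.31140294e-05,  1.57080601e+00]), 'joint_velocities': array([-0.00052569,  0.0007526 , -0.00271684, -0.00128688,  0.00095378,
       -0.00065582]), 'effort': array([-1.15385235e-03, -4.35916007e+01,  3.52921093e+01,  1.73208589e-02,
        9.75903936e-05,  1.13378949e-06]), 'position': array([ 0.1148932 , -0.51188869,  0.24753298]), 'tool_rot': array([-3.12090761e+00, -3.45935539e-01,  2.94140632e-04]), 'wrist_force': array([ 0.35669728,  0.59388133, -0.02074878]), 'wrist_torque': array([ 0.0032038 , -0.00930726, -0.00379907]), 'grip_force': 0.0, 'finger_gap': 1.005889542472007} 0.017
top {'fx': 382.20994864423454, 'fy': 382.20994864423454, 'cx': 325.13059213438135, 'cy': 197.77564653596647, 'camera_from_world': array([[ 0.04125383, -0.99913615,  0.00500846,  0.03127035],
       [-0.97888088, -0.04142102, -0.20019123,  0.4496086 ],
       [ 0.20022575,  0.00335597, -0.97974404,  0.89413997],
       [ 0.        ,  0.        ,  0.        ,  1.        ]])}
side {'fx': 407.1205128574676, 'fy': 407.1205128574676, 'cx': 320.4274383679249, 'cy': 189.05890543175798, 'camera_from_world': array([[-0.99627057, -0.08480153, -0.01592633,  0.45467582],
       [-0.05308842,  0.74795426, -0.6616238 ,  0.02669987],
       [ 0.06801888, -0.65831082, -0.74966679,  1.0735311 ],
       [ 0.        ,  0.        ,  0.        ,  1.        ]])}
```

View pics/top0.png

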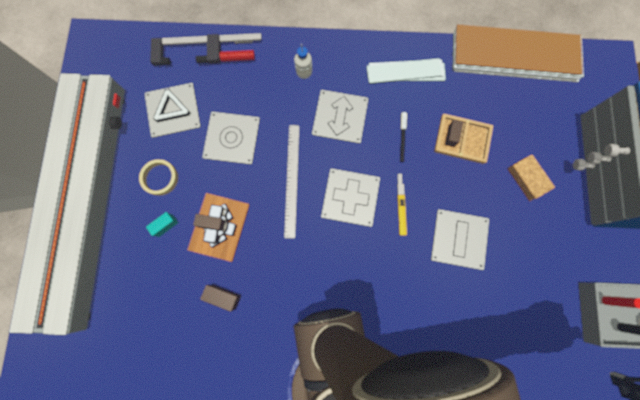

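View pics/side0.png

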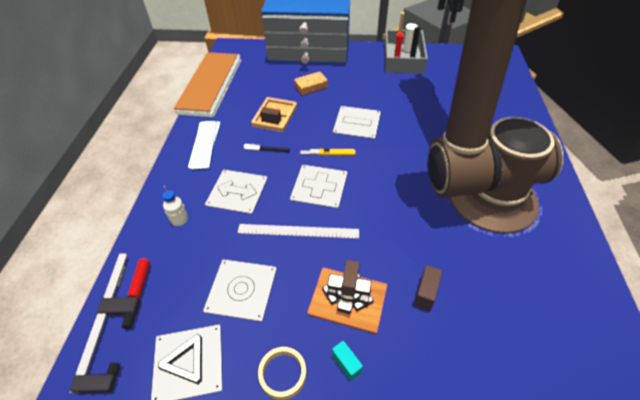

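```bash
python3 - <<'E'
import cv2
import numpy as np
a=cv2.imread("pics/top0.png")[185:315,150:260]; b=cv2.imread("pics/side0.png")[250:340,300:450]
A=cv2.resize(a,None,fx=4.5,fy=4.5,interpolation=cv2.INTER_CUBIC)
B=cv2.resize(b,None,fx=5,fy=5,interpolation=cv2.INTER_CUBIC)
cv2.imwrite("pics/tc.png",A);cv2.imwrite("pics/sc.png",B)
E
```

```text
(no output)
```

View pics/tc.png

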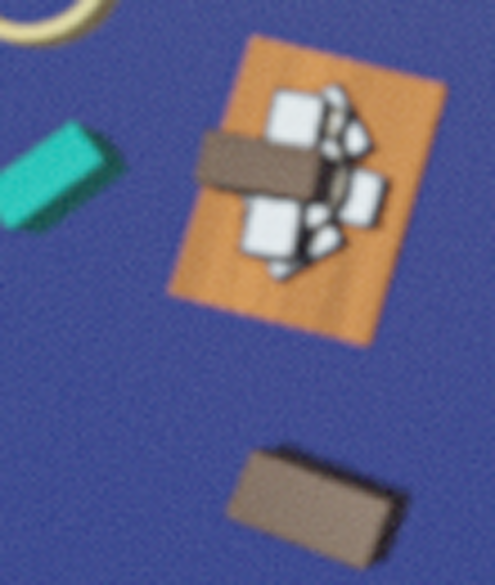

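View pics/sc.png

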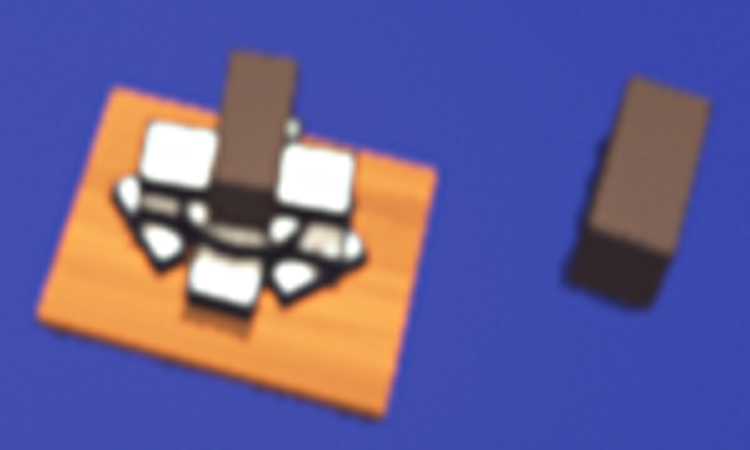

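```bash
cat > h.py <<'E'
import cv2, numpy as np
from scipy.optimize import least_squares
from station import env
V=("top","side"); C={n:env.camera_info(n) for n in V}
def proj(n,P):
    c=C[n]; M=c["camera_from_world"]; q=np.asarray(P,float)@M[:3,:3].T+M[:3,3]
    return np.c_[c["fx"]*q[:,0]/q[:,2]+c["cx"],c["fy"]*q[:,1]/q[:,2]+c["cy"]]
def place(p,P):
    c,s=np.cos(p[3]),np.sin(p[3]); return np.asarray(P)@np.array([[c,s,0],[-s,c,0],[0,0,1]])+p[:3]
def fit(obs,p0):   # obs: {view: (model pts Nx3, pixels Nx2)}
    f=lambda p:np.concatenate([(proj(n,place(p,m))-np.asarray(u)).ravel() for n,(m,u) in obs.items()])
    r=least_squares(f,p0,x_scale=[.01,.01,.01,.1],loss="soft_l1"); return r.x,np.abs(r.fun).reshape(-1,2).round(1)
def hullfit(cnts,P,p0,z=None):  # silhouettes of a convex solid, contours {view: Nx2}
    full=lambda q:q if z is None else [q[0],q[1],z,q[2]]
    def f(q):
        o=[]
        for n,c in cnts.items():
            H=cv2.convexHull(proj(n,place(full(q),P)).astype(np.float32))
            o+=[cv2.pointPolygonTest(H,(float(a),float(b)),True) for a,b in c]
        return np.array(o)
    q0=p0 if z is None else [p0[0],p0[1],p0[3]]
    r=least_squares(f,q0,x_scale=[.01,.01,.01,.1] if z is None else [.01,.01,.1],diff_step=1e-4,loss="soft_l1")
    return np.array(full(r.x)),np.abs(r.fun).mean()
def box(lx,ly,z0,z1): return np.array([(a*lx/2,b*ly/2,z) for z in(z0,z1) for a,b in((1,1),(1,-1),(-1,-1),(-1,1))])
def ray(n,u,z):   # pixel -> world at height z
    c=C[n]; M=c["camera_from_world"]; d=M[:3,:3].T@[(u[0]-c["cx"])/c["fx"],(u[1]-c["cy"])/c["fy"],1]; o=-M[:3,:3].T@M[:3,3]
    return o+d*(z-o[2])/d[2]
def unc(pts,s,off): return (np.asarray(pts,float)+.5)/s-.5+np.asarray(off)
E
cat > plates.py <<'E'
from h import *
seed={"bar":((461,240),(357,122)),"ring":((231,137),(241,289)),"cross":((351,197),(320,185)),"arrow":((340,116),(237,190))}
im={n:cv2.imread(f"pics/{n}0.png") for n in V}
for k,(a,b) in seed.items():
    cn={}
    for n,s in zip(V,(a,b)):
        hsv=cv2.cvtColor(im[n],cv2.COLOR_BGR2HSV); m=((hsv[...,1]<75)&(hsv[...,2]>100)).astype(np.uint8)
        cs,_=cv2.findContours(m,cv2.RETR_EXTERNAL,cv2.CHAIN_APPROX_NONE)
        c=max((c for c in cs if cv2.pointPolygonTest(c,s,False)>=0),key=cv2.contourArea); cn[n]=cv2.convexHull(c)[:,0] if 0 else c[:,0]
    g=ray("top",a,.006); r=np.array([g[0],g[1],0,0.])
    for nm,cc in(("both",cn),("top",{"top":cn["top"]}),("side",{"side":cn["side"]})):
        best=min((hullfit(cc,box(.13,.13,0,.006),[r[0],r[1],0,y],None if nm=="both" else 0.) for y in(-.4,0,.4)),key=lambda t:t[1])
        print(k,nm,best[0].round(4),round(best[1],2))
# weight & bar on pile
T=lambda p:unc(p,4.5,(150,185)); S=lambda p:unc(p,5,(300,250))
top=lambda lx,ly:np.array([(lx/2,ly/2,0),(-lx/2,ly/2,0),(-lx/2,-ly/2,0),(lx/2,-ly/2,0)])
w=np.array([(-.03,-.014,0),(.03,-.014,0),(.03,.014,0),(-.03,.014,0)]) # weight x ~ world -y : +y+x, -y+x, -y-x, +y-x
tp=T([(207,131),(326,149),(316,201),(196,180)]); sp=S([(213,180),(232,52),(296,60),(275,190)])
w=np.array([(-.03,.014,0),(.03,.014,0),(.03,-.014,0),(-.03,-.014,0)])
print("weight top",*fit({"top":(w,tp),"side":(w,sp)},[*ray("top",tp.mean(0),.11),-1.6]))
b=np.array([(.044,.014,0),(.044,-.014,0),(-.044,.014,0),(-.044,-.014,0)])
tb=T([(272,92),(324,97),(243,250),(297,258)]); sb=S([(142,180),(150,120),(351,210),(354,150)])
print("bar top",*fit({"top":(b,tb),"side":(b,sb)},[*ray("top",tb.mean(0),.07),0]))
E
python3 plates.py
```

```text
bar both [ 0.3653 -0.2931  0.0017 -0.1434] 0.35
bar top [ 0.3654 -0.2938  0.     -0.1436] 0.42
bar side [ 0.3655 -0.2946  0.     -0.1437] 0.28
ring both [ 6.094e-01  3.070e-01  1.000e-04 -8.160e-02] 0.32
ring top [ 0.61    0.3068  0.     -0.0838] 0.35
ring side [ 0.6091  0.3069  0.     -0.079 ] 0.26
cross both [ 0.4615 -0.0142  0.0018 -0.1415] 0.41
cross top [ 0.462  -0.0147  0.     -0.1415] 0.54
cross side [ 0.4616 -0.0152  0.     -0.1408] 0.27
arrow both [ 6.834e-01  1.970e-02  1.000e-04 -1.404e-01] 0.37
arrow top [ 0.6835  0.0196  0.     -0.1437] 0.45
arrow side [ 0.6833  0.0197  0.     -0.138 ] 0.27
weight top [ 0.36874269  0.31208128  0.1098958  -1.67691531] [[0.3 0.1]
 [0.1 0.2]
 [0.4 0.4]
 [0.1 1.2]
 [1.4 0. ]
 [0.6 0.6]
 [0.2 0. ]
 [0.5 0.4]]
bar top [ 0.36951976  0.31149596  0.07136293 -0.07537997] [[0.1 0.4]
 [0.2 0.2]
 [0.1 1.3]
 [0.2 1. ]
 [1.1 0.1]
 [0.7 0.1]
 [0.  0. ]
 [0.5 0.2]]
```

```bash
python3 - <<'E'
from h import *
cn={}
for n,s,w in(("top",(465,138),45),("side",(274,114),35)):
    im=cv2.imread(f"pics/{n}0.png"); hsv=cv2.cvtColor(im,cv2.COLOR_BGR2HSV)
    m=((hsv[...,0]<30)&(hsv[...,1]>60)&(hsv[...,2]>60)).astype(np.uint8); k=np.zeros_like(m); k[s[1]-w:s[1]+w,s[0]-w:s[0]+w]=1; m*=k
    cs,_=cv2.findContours(m,cv2.RETR_EXTERNAL,cv2.CHAIN_APPROX_NONE)
    c=max((c for c in cs if cv2.pointPolygonTest(c,s,True)>-8),key=cv2.contourArea);cn[n]=c[:,0]; print(n,cv2.boundingRect(c))
g=ray("top",(465,138),.01)
for nm,cc in(("both",cn),("top",{"top":cn["top"]}),("side",{"side":cn["side"]})):
    for y in(-.3,0,.3): r=hullfit(cc,box(.104,.133,0,.018),[g[0],g[1],0,y],None if nm=="both" else 0.);print(nm,r[0].round(4),round(r[1],2))
p=r[0]; print(place(p,[[0,-.0315,.006]]))
E
```

```text
top (435, 114, 58, 49)
side (252, 98, 45, 33)
both [ 0.633  -0.3097 -0.0023 -0.2028] 0.73
both [ 0.6328 -0.3094 -0.0018 -0.2037] 0.74
both [ 0.6329 -0.3097 -0.0021 -0.2025] 0.74
top [ 0.6321 -0.3083  0.     -0.2094] 0.79
top [ 0.6317 -0.3082  0.      0.    ] 1.96
top [ 0.6321 -0.3083  0.     -0.209 ] 0.79
side [ 0.6321 -0.31    0.     -0.1848] 0.71
side [ 0.6321 -0.31    0.     -0.1848] 0.71
side [ 0.6321 -0.31    0.     -0.1837] 0.71
[[ 0.62637154 -0.34092009  0.006     ]]
```

carry_out(
  commands=[
    [10.16,32.95,-2,0,0,11.9,-0.2],
    [10.16,32.95,-2,0,0,11.9,-0.2],
    [10.16,32.95,-2,0,0,11.9,-0.2],
    [10.16,32.95,-2,0,0,11.9,-0.2],
    [10.16,32.95,-2,0,0,11.9,-0.2],
    [10.16,32.95,-2,0,0,11.9,-0.2],
    [10.16,32.95,-2,0,0,11.9,-0.2],
    [10.16,32.95,-2,0,0,11.9,-0.2],
    [10.16,32.95,-2,0,0,11.9,-0.2],
    [10.16,32.95,-2,0,0,11.9,-0.2],
  ],
  squeeze=60,
)

```text
time_s: 1.1
position: [0.2589, -0.0464, 0.2201]
tool_rot: [2.333, 2.103, 0.001]
wrist_force: [1.4, -0.9, 0.1]
finger_gap: 0.599
grip_force: 0.0
```

carry_out(
  commands=[
    [4.4,14.3,-1,0,0,0,-0.2],
    [4.4,14.3,-1,0,0,0,-0.2],
    [4.4,14.3,-1,0,0,0,-0.2],
    [4.4,14.3,-1,0,0,0,-0.2],
    [4.4,14.3,-1,0,0,0,-0.2],
    [4.4,14.3,-1,0,0,0,-0.2],
    [4.4,14.3,-1,0,0,0,-0.2],
    [4.4,14.3,-1,0,0,0,-0.2],
    [4.4,14.3,-1,0,0,0,-0.2],
    [4.4,14.3,-1,0,0,0,-0.2],
  ],
)

```text
time_s: 2.1
position: [0.3686, 0.3092, 0.1943]
tool_rot: [2.333, 2.104, -0.004]
wrist_force: [-0.5, 0.5, 1.0]
finger_gap: 0.602
grip_force: 0.0
```

```bash
cat >> h.py <<'E'
def go(x,y,z,yaw):   # units to target pose; yaw = direction of closing line (mod pi)
    from scipy.spatial.transform import Rotation as R
    s=env.read_state(); m=R.from_rotvec(s["tool_rot"]).as_matrix(); cur=np.arctan2(m[1,1],m[0,1])
    d=(yaw-cur+np.pi/2)%np.pi-np.pi/2; tilt=R.from_rotvec([0,0,-0]).as_matrix()
    print("t",round(s["time_s"],1),"pos",s["position"].round(4),"yaw",round(cur,4),"zaxis",m[:,2].round(3),"q6",s["joint_pos"][5].round(2))
    print("GO",((np.array([x,y,z])-s["position"])/.025).round(2),"az",round(np.degrees(d)/6,2))
E
python3 -c "
from h import *
go(.369,.312,.106,-.106)"
```

```text
t 2.1 pos [0.3686 0.3092 0.1943] yaw -0.1034 zaxis [-0.002 -0.002 -1.   ] q6 2.37
GO [ 0.01  0.11 -3.53] az -0.02
```

carry_out(
  commands=[
    [0,0.1,-0.8,0,0,0,-0.2],
    [0,0.1,-1.6,0,0,0,-0.2],
    [0,0.1,-2.2,0,0,0,-0.2],
    [0,0.1,-2.7,0,0,0,-0.2],
    [0,0.1,-3.1,0,0,0,-0.2],
    [0,0.1,-3.4,0,0,0,-0.2],
    [0,0.1,-3.5,0,0,0,-0.2],
    [0,0.1,-3.5,0,0,0,0.1],
    [0,0.1,-3.5,0,0,0,0.4],
    [0,0.1,-3.5,0,0,0,1],
  ],
)

```text
time_s: 3.1
position: [0.3691, 0.312, 0.1083]
tool_rot: [-2.334, -2.102, -0.001]
wrist_force: [-1.3, -0.4, 2.7]
finger_gap: 0.311
grip_force: 59.8
```

carry_out(
  commands=[
    [0,0,0,0,0,0,1],
    [0,0,0,0,0,0,1],
    [0,0,0,0,0,0,1],
    [0,0,0.1,0,0,0,1],
    [0,0,0.3,0,0,0,1],
    [0,0,0.6,0,0,0,1],
    [0,0,1,0,0,0,1],
    [0,0,1.5,0,0,0,1],
    [0,0,2,0,0,0,1],
    [0,0,2.4,0,0,0,1],
  ],
)

```text
time_s: 4.1
position: [0.3695, 0.3121, 0.1693]
tool_rot: [2.334, 2.102, 0.002]
wrist_force: [0.6, 0.1, -4.5]
finger_gap: 0.316
grip_force: 59.3
```

```bash
python3 -c "
from h import *
go(.626,-.340,.17,-.2+1.571)
f=env.grab_frame('side'); cv2.imwrite('pics/s1.png',cv2.resize(f[170:340,250:500,::-1],None,fx=3,fy=3,interpolation=2))"
```

```text
t 4.1 pos [0.3695 0.3121 0.1693] yaw -0.1045 zaxis [ 0.001  0.001 -1.   ] q6 2.38
GO [ 10.26 -26.08   0.03] az 14.09
```

View pics/s1.png

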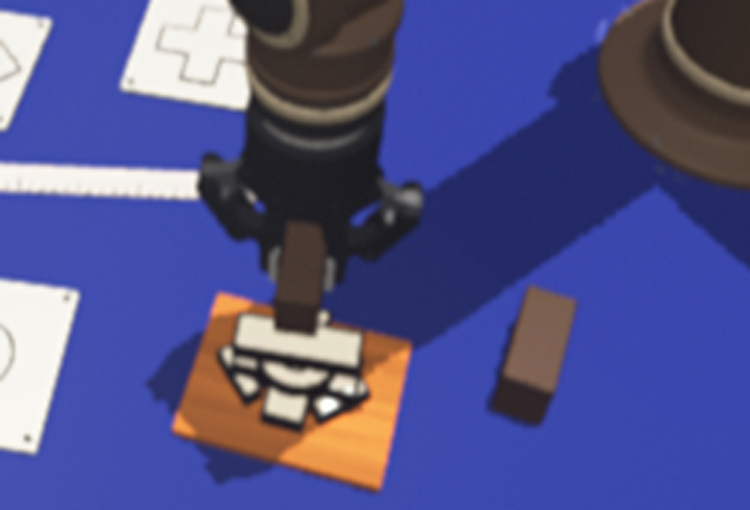

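carry_out(
  commands=[
    [10.26,-26.1,0.2,0,0,14.1,1],
    [10.26,-26.1,0.2,0,0,14.1,1],
    [10.26,-26.1,0.2,0,0,14.1,1],
    [10.26,-26.1,0.2,0,0,14.1,1],
    [10.26,-26.1,0.2,0,0,14.1,1],
    [10.26,-26.1,0.2,0,0,14.1,1],
    [10.26,-26.1,0.2,0,0,14.1,1],
    [10.26,-26.1,0.2,0,0,14.1,1],
    [10.26,-26.1,0.2,0,0,14.1,1],
    [10.26,-26.1,0.2,0,0,14.1,1],
  ],
)

```text
time_s: 5.15
position: [0.5318, -0.0982, 0.1712]
tool_rot: [0.549, 3.093, 0.0]
wrist_force: [1.6, 0.7, -4.7]
finger_gap: 0.313
grip_force: 59.7
```

```bash
python3 -c "
from h import *
go(.626,-.340,.13,-.2+1.571)"
```

```text
t 5.2 pos [ 0.5318 -0.0982  0.1712] yaw 1.2195 zaxis [ 0.001  0.    -1.   ] q6 0.17
GO [ 3.77 -9.67 -1.65] az 1.45
```

carry_out(
  commands=[
    [3.7,-9.3,-0.5,0,0,1.4,1],
    [3.7,-9.3,-0.5,0,0,1.4,1],
    [3.7,-9.3,-0.5,0,0,1.4,1],
    [3.7,-9.3,-0.5,0,0,1.4,1],
    [3.7,-9.3,-1,0,0,1.4,1],
    [3.7,-9.3,-1.6,0,0,1.4,1],
    [3.7,-9.3,-1.6,0,0,1.4,1],
    [3.7,-9.3,-1.6,0,0,1.4,1],
    [3.7,-9.3,-1.6,0,0,1.4,1],
    [3.7,-9.3,-1.6,0,0,1.4,1],
  ],
)

```text
time_s: 6.15
position: [0.6244, -0.328, 0.1327]
tool_rot: [0.328, 3.122, -0.001]
wrist_force: [-0.2, 0.4, -4.7]
finger_gap: 0.314
grip_force: 60.3
```

```bash
python3 -c "
from h import *
go(.626,-.340,.042,-.2+1.571)
f=env.grab_frame('side'); cv2.imwrite('pics/s2.png',cv2.resize(f[60:160,210:340,::-1],None,fx=5,fy=5,interpolation=2))"
```

```text
t 6.2 pos [ 0.6244 -0.328   0.1327] yaw 1.3617 zaxis [ 0.002 -0.001 -1.   ] q6 -0.27
GO [ 0.06 -0.48 -3.63] az 0.09
```

View pics/s2.png

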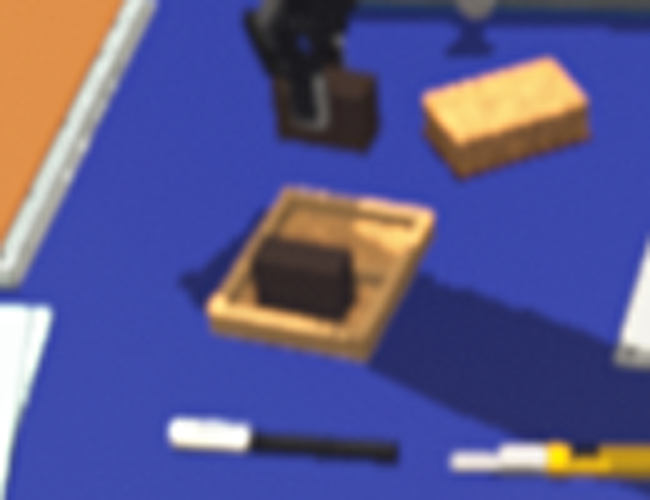

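carry_out(
  commands=[
    [0.15,-0.5,0,0,0,0.1,1],
    [0.15,-0.5,-0.5,0,0,0.1,1],
    [0.15,-0.5,-1.1,0,0,0.1,1],
    [0.15,-0.5,-1.7,0,0,0.1,1],
    [0.15,-0.5,-2.2,0,0,0.1,1],
    [0.15,-0.5,-2.6,0,0,0.1,1],
    [0.15,-0.5,-2.9,0,0,0.1,1],
    [0.15,-0.5,-3.1,0,0,0.1,1],
    [0.15,-0.5,-3.2,0,0,0.1,1],
    [0.15,-0.5,-3.3,0,0,0.1,1],
  ],
)

```text
time_s: 7.2
position: [0.6279, -0.3416, 0.0487]
tool_rot: [0.313, 3.125, -0.001]
wrist_force: [-0.4, 0.0, -4.5]
finger_gap: 0.319
grip_force: 60.4
```

```bash
python3 -c "
from h import *
go(.629,-.341,.042,-.2+1.571)
f=env.grab_frame('top'); cv2.imwrite('pics/t2.png',cv2.resize(f[90:200,400:540,::-1],None,fx=5,fy=5,interpolation=2))"
```

```text
t 7.2 pos [ 0.6279 -0.3416  0.0487] yaw 1.3709 zaxis [ 0.001 -0.    -1.   ] q6 -0.3
GO [ 0.04  0.02 -0.27] az 0.0
```

View pics/t2.png

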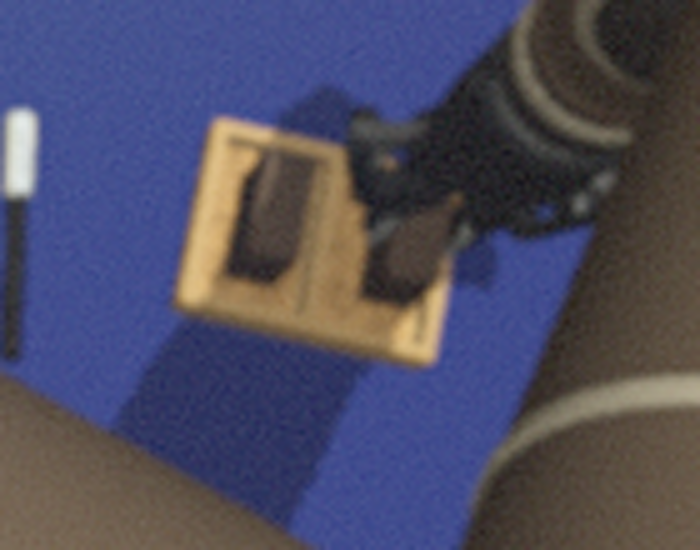

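carry_out(
  commands=[
    [0,0,-0.05,0,0,0,1],
    [0,0,-0.08,0,0,0,1],
    [0,0,-0.11,0,0,0,1],
    [0,0,-0.14,0,0,0,1],
    [0,0,-0.17,0,0,0,1],
    [0,0,-0.2,0,0,0,1],
    [0,0,-0.22,0,0,0,1],
    [0,0,-0.24,0,0,0,1],
    [0,0,-0.24,0,0,0,1],
    [0,0,-0.24,0,0,0,1],
  ],
)

```text
time_s: 8.25
position: [0.6277, -0.3414, 0.0424]
tool_rot: [0.314, 3.126, -0.0]
wrist_force: [-0.1, 0.9, -4.9]
finger_gap: 0.317
grip_force: 60.6
```

carry_out(
  commands=[
    [0,0,-0.02,0,0,0,1],
    [0,0,-0.04,0,0,0,1],
    [0,0,-0.06,0,0,0,1],
    [0,0,-0.08,0,0,0,1],
    [0,0,-0.08,0,0,0,1],
    [0,0,-0.08,0,0,0,1],
    [0,0,-0.08,0,0,0,1],
    [0,0,-0.08,0,0,0,1],
    [0,0,-0.08,0,0,0,1],
    [0,0,-0.08,0,0,0,1],
  ],
)

```text
time_s: 9.25
position: [0.6277, -0.3415, 0.0423]
tool_rot: [0.313, 3.125, -0.001]
wrist_force: [-4.1, 1.4, 7.7]
finger_gap: 0.314
grip_force: 62.1
```

carry_out(
  commands=[
    [0,0,0.04,0,0,0,0.1],
    [0,0,0.04,0,0,0,0.1],
    [0,0,0.04,0,0,0,0.1],
    [0,0,0.3,0,0,0,0.1],
    [0,0,0.8,0,0,0,0.1],
    [0,0,1.5,0,0,0,0],
    [0,0,3,0,0,0,-0.2],
    [0,0,4,0,0,0,-0.2],
    [0,0,4.5,0,0,0,-0.2],
    [0,0,4.5,0,0,0,-0.2],
  ],
)

```text
time_s: 10.25
position: [0.6287, -0.342, 0.1558]
tool_rot: [0.313, 3.122, -0.003]
wrist_force: [-0.1, 0.2, 0.2]
finger_gap: 0.598
grip_force: 0.0
```

```bash
python3 - <<'E'
from h import *
t=env.grab_frame('top')[:,:,::-1]; s=env.grab_frame('side')[:,:,::-1]
cv2.imwrite('pics/top1.png',t);cv2.imwrite('pics/side1.png',s)
a=cv2.resize(t[180:260,180:260],None,fx=5,fy=5,interpolation=2); b=cv2.resize(s[250:340,300:400],None,fx=4,fy=4,interpolation=2); c=cv2.resize(t[100:180,420:510],None,fx=2.5,fy=2.5,interpolation=2)
o=np.zeros((600,800,3),np.uint8); o[:400,:400]=a; o[:360,400:800]=b; o[400:600,:225]=c; cv2.imwrite('pics/c1.png',o)
go(.3695,.3115,.16,1.571-.075)
E
```

```text
t 10.3 pos [ 0.6275 -0.3413  0.1521] yaw 1.3708 zaxis [-0.001  0.    -1.   ] q6 -0.3
GO [-10.32  26.11   0.32] az 1.2
```

View pics/c1.png

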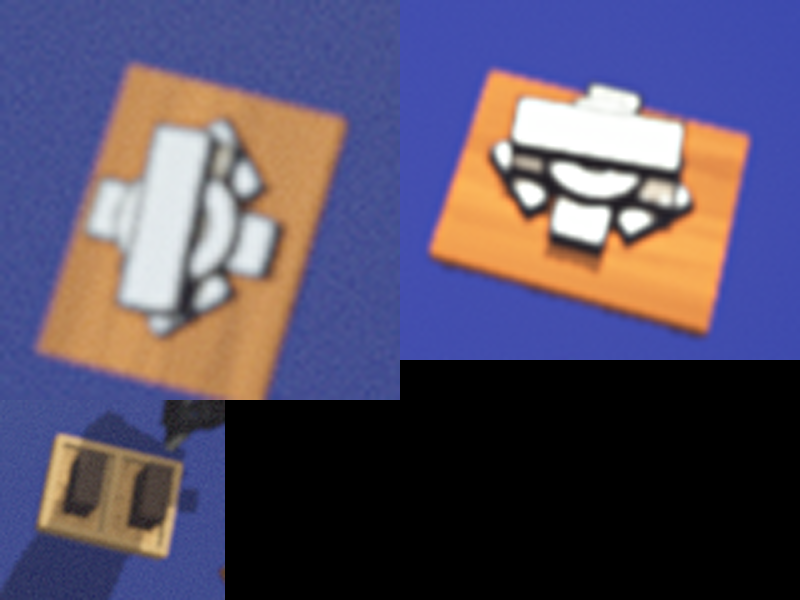

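```bash
python3 - <<'E'
from h import *
T=unc([(156,124),(211,128),(185,310),(119,304)],5,(180,180)); S=unc([(111,148),(115,95),(285,120),(279,173)],4,(300,250))
m=np.array([(.0435,.0135,0),(.0435,-.0135,0),(-.0435,-.0135,0),(-.0435,.0135,0)])
p,e=fit({"top":(m,T),"side":(m,S)},[.3695,.3115,.072,-.075]);print(p.round(4),e.tolist())
for n,u in(("top",T),("side",S)):
    f=least_squares(lambda q:(proj(n,place([q[0],q[1],.072,q[2]],m))-u).ravel(),[.37,.31,0]);print(n,f.x.round(4))
E
```

```text
[ 0.3706  0.3116  0.0697 -0.0757] [[0.2, 0.1], [0.0, 0.6], [1.2, 0.6], [0.6, 0.5], [0.7, 0.8], [0.2, 1.0], [0.8, 0.3], [0.4, 1.1]]
top [ 0.3715  0.3106 -0.0685]
side [ 0.3698  0.3131 -0.0824]
```

carry_out(
  commands=[
    [-10.28,26.12,0.2,0,0,1.2,-0.2],
    [-10.28,26.12,0.2,0,0,1.2,-0.2],
    [-10.28,26.12,0.2,0,0,1.2,-0.2],
    [-10.28,26.12,0.2,0,0,1.2,-0.2],
    [-10.28,26.12,0.2,0,0,1.2,-0.2],
    [-10.28,26.12,0.2,0,0,1.2,-0.2],
    [-10.28,26.12,0.2,0,0,1.2,-0.2],
    [-10.28,26.12,0.2,0,0,1.2,-0.2],
    [-10.28,26.12,0.2,0,0,1.2,-0.2],
    [-10.28,26.12,0.2,0,0,1.2,-0.2],
  ],
  squeeze=40,
)

```text
time_s: 11.35
position: [0.4425, 0.1251, 0.1547]
tool_rot: [-0.117, -3.137, 0.001]
wrist_force: [1.3, 1.5, -0.2]
finger_gap: 0.605
grip_force: 0.0
```

```bash
python3 -c "
from h import *
go(.3706,.3118,.11,1.495)"
```

```text
t 11.3 pos [0.4425 0.1251 0.1547] yaw 1.496 zaxis [-0.003 -0.001 -1.   ] q6 0.35
GO [-2.87  7.47 -1.79] az -0.01
```

carry_out(
  commands=[
    [-2.8,7.2,0,0,0,0,-0.2],
    [-2.8,7.2,0,0,0,0,-0.2],
    [-2.8,7.2,0,0,0,0,-0.2],
    [-2.8,7.2,0,0,0,0,-0.2],
    [-2.8,7.2,0,0,0,0,-0.2],
    [-2.8,7.2,-0.5,0,0,0,-0.2],
    [-2.8,7.2,-1,0,0,0,-0.2],
    [-2.8,7.2,-1.5,0,0,0,-0.2],
    [-2.8,7.2,-1.6,0,0,0,-0.2],
    [-2.8,7.2,-1.6,0,0,0,-0.2],
  ],
)

```text
time_s: 12.35
position: [0.3745, 0.3026, 0.1154]
tool_rot: [-0.119, -3.138, 0.002]
wrist_force: [0.8, 0.3, 0.4]
finger_gap: 0.599
grip_force: 0.0
```

```bash
python3 -c "
from h import *
go(.3706,.3118,.0765,1.495)"
```

```text
t 12.3 pos [0.3745 0.3026 0.1154] yaw 1.4947 zaxis [-0.001 -0.001 -1.   ] q6 0.76
GO [-0.16  0.37 -1.56] az 0.0
```

carry_out(
  commands=[
    [-0.16,0.37,0,0,0,0,-0.2],
    [-0.16,0.37,-0.4,0,0,0,-0.2],
    [-0.16,0.37,-0.8,0,0,0,-0.2],
    [-0.16,0.37,-1.1,0,0,0,-0.2],
    [-0.16,0.37,-1.3,0,0,0,-0.2],
    [-0.16,0.37,-1.45,0,0,0,-0.1],
    [-0.16,0.37,-1.5,0,0,0,0],
    [-0.16,0.37,-1.5,0,0,0,0.2],
    [-0.16,0.37,-1.5,0,0,0,0.5],
    [-0.16,0.37,-1.5,0,0,0,0.8],
  ],
)

```text
time_s: 13.35
position: [0.3708, 0.3133, 0.0793]
tool_rot: [0.117, 3.139, 0.001]
wrist_force: [0.3, -0.0, 1.4]
finger_gap: 0.315
grip_force: 39.4
```

carry_out(
  commands=[
    [0,0,0,0,0,0,1],
    [0,0,0,0,0,0,1],
    [0,0,0,0,0,0,1],
    [0,0,0,0,0,0,1],
    [0,0,0,0,0,0,1],
    [0,0,0,0,0,0,1],
    [0,0,0,0,0,0,1],
    [0,0,0,0,0,0,1],
    [0,0,0,0,0,0,1],
    [0,0,0,0,0,0,1],
  ],
)

```text
time_s: 14.35
position: [0.3708, 0.3133, 0.0793]
tool_rot: [0.117, 3.139, 0.001]
wrist_force: [-0.0, 0.0, 4.9]
finger_gap: 0.314
grip_force: 39.7
```

carry_out(
  commands=[
    [0,0,0.1,0,0,0,1],
    [0,0,0.3,0,0,0,1],
    [0,0,0.7,0,0,0,1],
    [0,0,1.4,0,0,0,1],
    [0,0,2.2,0,0,0,1],
    [0,-2,2.5,0,0,0,1],
    [-0.2,-24.28,2.7,0,0,-0.65,1],
    [-0.2,-24.28,2.7,0,0,-0.65,1],
    [-0.2,-24.28,2.7,0,0,-0.65,1],
    [-0.2,-24.28,2.7,0,0,-0.65,1],
  ],
)

```text
time_s: 15.35
position: [0.3684, 0.062, 0.144]
tool_rot: [0.222, 3.133, 0.0]
wrist_force: [1.4, -0.6, -0.3]
finger_gap: 0.313
grip_force: 39.3
```

```bash
python3 - <<'E'
from h import *
go(.3654,-.2938,.07,1.427)
t=env.grab_frame('top')[:,:,::-1]; s=env.grab_frame('side')[:,:,::-1]
cv2.imwrite('pics/top2.png',t);cv2.imwrite('pics/side2.png',s)
a=cv2.resize(t[180:260,180:260],None,fx=5,fy=5,interpolation=2); b=cv2.resize(s[250:340,300:400],None,fx=4,fy=4,interpolation=2)
o=np.zeros((400,800,3),np.uint8); o[:400,:400]=a; o[:360,400:800]=b; cv2.imwrite('pics/c2.png',o)
E
```

```text
t 15.3 pos [0.3684 0.062  0.144 ] yaw 1.4294 zaxis [ 0.001  0.    -1.   ] q6 0.31
GO [ -0.12 -14.23  -2.96] az -0.02
```

View pics/c2.png

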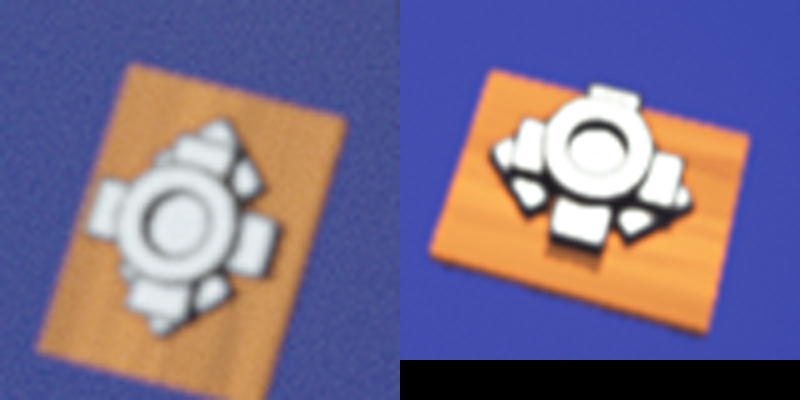

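carry_out(
  commands=[
    [-0.1,-13.8,0,0,0,0,1],
    [-0.1,-13.8,0,0,0,0,1],
    [-0.1,-13.8,0,0,0,0,1],
    [-0.1,-13.8,0,0,0,0,1],
    [-0.1,-13.8,0,0,0,0,1],
    [-0.1,-13.8,0,0,0,0,1],
    [-0.1,-13.8,0,0,0,0,1],
    [-0.1,-13.8,-1,0,0,0,1],
    [-0.1,-13.8,-2,0,0,0,1],
    [-0.1,-13.8,-2.9,0,0,0,1],
  ],
)

```text
time_s: 16.45
position: [0.3664, -0.2816, 0.0701]
tool_rot: [0.225, 3.134, 0.0]
wrist_force: [0.2, 0.6, 0.3]
finger_gap: 0.314
grip_force: 39.6
```

```bash
python3 - <<'E'
from h import *
go(.3654,-.2938,.0283,1.427)
# ring from c2: T crop s5 off(180,180); S crop s4 off (300,250)
th=np.linspace(0,2*np.pi,12,endpoint=False)
def ringfit(T,S):
    mk=lambda q,r:np.c_[q[0]+r*np.cos(np.linspace(0,6.283,73)),q[1]+r*np.sin(np.linspace(0,6.283,73)),np.full(73,q[2])]
    def f(q):
        o=[]
        for n,pts in(("top",T),("side",S)):
            H=proj(n,mk(q,q[3])).astype(np.float32)
            o+=[cv2.pointPolygonTest(H,(float(a),float(b)),True) for a,b in pts]
        return o
    r=least_squares(f,[.37,.312,.057,.03],x_scale=.01,diff_step=1e-3,loss="soft_l1");return r.x.round(4),np.abs(r.fun).round(1)
print("ring",*ringfit(unc([(119,217),(240,226),(183,163),(172,283),(140,178),(223,185),(128,255),(217,268)],5,(180,180)),unc([(144,143),(253,154),(199,97),(197,199),(160,112),(240,118),(157,183),(234,190)],4,(300,250))))
# cross: arm corner points at top face (z .042): visible: model (x,y)
mT=[(-.015,.045),(.015,.045),(-.015,-.045),(.015,-.045),(.045,.015),(.045,-.015),(-.045,.015),(-.045,-.015)]
uT=[(88,233),(101,180),(265,275),(279,220),(183,135),(239,147),(129,309),(187,318)]
mS=[(.015,.045),(-.015,.045),(.015,-.045),(-.015,-.045),(.045,.015),(.045,-.015),(-.045,.015),(-.045,-.015)]
uS=[(206,238),(152,232),(0,0),(0,0)]
mS=[(.015,.045),(-.015,.045),(.045,.015),(.045,-.015),(-.045,.015),(-.045,-.015),(.015,-.045),(-.015,-.045)]
uS=[(152,232),(206,240),(112,167),(122,120),(276,205),(283,157),(190,86),(239,96)]
z=lambda m:np.c_[np.array(m)*.99,np.zeros(len(m))]
print("cross",*fit({"top":(z(mT),unc(uT,5,(180,180))),"side":(z(mS),unc(uS,4,(300,250)))},[.37,.312,.042,-.2]))
E
```

```text
t 16.4 pos [ 0.3664 -0.2816  0.0701] yaw 1.4275 zaxis [ 0.  0. -1.] q6 -0.51
GO [-0.04 -0.49 -1.67] az -0.01
ring [0.3693 0.3109 0.0529 0.029 ] [0.1 0.3 0.6 0.6 0.5 0.3 0.8 0.2 0.6 0.3 0.4 0.  0.4 0.2 0.1 0.5]
cross [ 0.3692475   0.31176929  0.03957328 -0.17728341] [[0.2 1.2]
 [0.6 0. ]
 [0.2 0.8]
 [0.2 0.1]
 [0.7 0.1]
 [0.3 0.1]
 [0.  0.6]
 [0.3 1.5]
 [0.8 0.2]
 [0.1 1.3]
 [1.1 0. ]
 [0.2 0.4]
 [0.6 0.3]
 [0.2 0.3]
 [0.8 0.6]
 [0.2 0.1]]
```

carry_out(
  commands=[
    [-0.04,-0.47,0,0,0,0,1],
    [-0.04,-0.47,-0.3,0,0,0,1],
    [-0.04,-0.47,-0.7,0,0,0,1],
    [-0.04,-0.47,-1,0,0,0,1],
    [-0.04,-0.47,-1.2,0,0,0,1],
    [-0.04,-0.47,-1.35,0,0,0,1],
    [-0.04,-0.47,-1.45,0,0,0,1],
    [-0.04,-0.47,-1.5,0,0,0,1],
    [-0.04,-0.47,-1.55,0,0,0,1],
    [-0.04,-0.47,-1.55,0,0,0,1],
  ],
)

```text
time_s: 17.45
position: [0.3653, -0.2931, 0.0319]
tool_rot: [0.223, 3.134, -0.0]
wrist_force: [0.3, -0.3, -0.9]
finger_gap: 0.31
grip_force: 39.6
```

```bash
python3 -c "
from h import *
go(.3654,-.2938,.0283,1.427)"
```

```text
t 17.4 pos [ 0.3653 -0.2931  0.0319] yaw 1.4285 zaxis [ 0. -0. -1.] q6 -0.53
GO [ 0.   -0.03 -0.15] az -0.01
```

carry_out(
  commands=[
    [0,-0.03,-0.03,0,0,0,1],
    [0,-0.03,-0.06,0,0,0,1],
    [0,-0.03,-0.09,0,0,0,1],
    [0,-0.03,-0.12,0,0,0,1],
    [0,-0.03,-0.14,0,0,0,1],
    [0,-0.03,-0.16,0,0,0,1],
    [0,-0.03,-0.18,0,0,0,1],
    [0,-0.03,-0.18,0,0,0,1],
    [0,-0.03,-0.18,0,0,0,1],
    [0,-0.03,-0.18,0,0,0,1],
  ],
)

```text
time_s: 18.45
position: [0.3652, -0.2938, 0.0283]
tool_rot: [0.223, 3.133, -0.0]
wrist_force: [-4.0, 2.5, 9.0]
finger_gap: 0.314
grip_force: 40.6
```

carry_out(
  commands=[
    [0,0,0.06,0,0,0,0.1],
    [0,0,0.06,0,0,0,0.1],
    [0,0,0.06,0,0,0,0],
    [0,0,0.5,0,0,0,0],
    [0,0,1.2,0,0,0,-0.2],
    [0,0,2.5,0,0,0,-0.5],
    [0,2,3.5,0,0,7.2,-0.76],
    [0.16,24.24,4,0,0,7.2,-0.76],
    [0.16,24.24,4,0,0,7.2,-0.76],
    [0.16,24.24,4,0,0,7.2,-0.76],
  ],
)

```text
time_s: 19.45
position: [0.3662, -0.0978, 0.1174]
tool_rot: [-0.719, 3.056, -0.001]
wrist_force: [1.1, -0.1, 0.1]
finger_gap: 0.879
grip_force: 0.0
```

carry_out(
  commands=[
    [0.16,18,0,0,0,4,-0.76],
    [0.16,18,0,0,0,4,-0.76],
    [0.16,18,0,0,0,4,-0.76],
    [0.16,18,0,0,0,4,-0.76],
    [0.16,18,0,0,0,4,-0.76],
    [0.16,18,0,0,0,4,-0.76],
    [0.16,18,0,0,0,4,-0.76],
    [0.16,18,0,0,0,4,-0.76],
    [0.16,18,0,0,0,4,-0.76],
    [0.16,18,0,0,0,4,-0.76],
  ],
)

```text
time_s: 20.45
position: [0.3704, 0.3563, 0.1167]
tool_rot: [-1.34, 2.839, 0.003]
wrist_force: [0.5, -1.3, -0.3]
finger_gap: 0.876
grip_force: 0.0
```

```bash
python3 - <<'E'
from h import *
go(.3695,.312,.09,2.179)
t=env.grab_frame('top')[:,:,::-1]; s=env.grab_frame('side')[:,:,::-1]
cv2.imwrite('pics/top3.png',t);cv2.imwrite('pics/side3.png',s)
# expected outline of bar (white) vs. mask
m=np.array([(.044,.014,.021),(.044,-.014,.021),(-.044,-.014,.021),(-.044,.014,.021)])
for n,im in(("top",t),("side",s)):
    g=cv2.cvtColor(im,cv2.COLOR_BGR2GRAY); c=proj(n,[[.3654,-.2938,.021]])[0].astype(int)
    p=g[c[1]-8:c[1]+9,c[0]-8:c[0]+9]; print(n,c,g[c[1],c[0]-14:c[0]+15],g[c[1]-28:c[1]+29:2,c[0]])
o=np.zeros((400,800,3),np.uint8)
for i,(n,im) in enumerate((("top",t),("side",s))):
    c=proj(n,[[.3654,-.2938,.021]])[0].astype(int); o[:,400*i:400*i+400]=cv2.resize(im[c[1]-35:c[1]+35,c[0]-35:c[0]+35],(400,400),interpolation=2); print(c-35)
cv2.imwrite('pics/c3.png',o)
E
```

```text
t 20.4 pos [0.3704 0.3563 0.1167] yaw 2.4527 zaxis [ 0.001  0.002 -1.   ] q6 -0.12
GO [-0.04 -1.77 -1.07] az -2.61
top [462 238] [218 220 216 218 217 213 195 164 137 103 139 201 231 238 238 237 236 236
 237 234 216 192 197 212 215 214 214 212 215] [ 92 105 196 215 216 189 207 231 234 235 237 237 238 238 238 238 237 238
 237 237 236 237 231 148 201 218 218 214 143]
side [357 116] [76 78 79 79 81 82 82 84 84 85 85 84 86 88 90 90 91 92 93 93 94 95 95 96
 97 99 98 99 99] [114 114 113 111 108 108 104 104 100  99  98  94  92  90  90  88  87  84
  81  80  77  74  72  69  65  64  61  57  56]
[427 203]
[322  81]
```

View pics/c3.png

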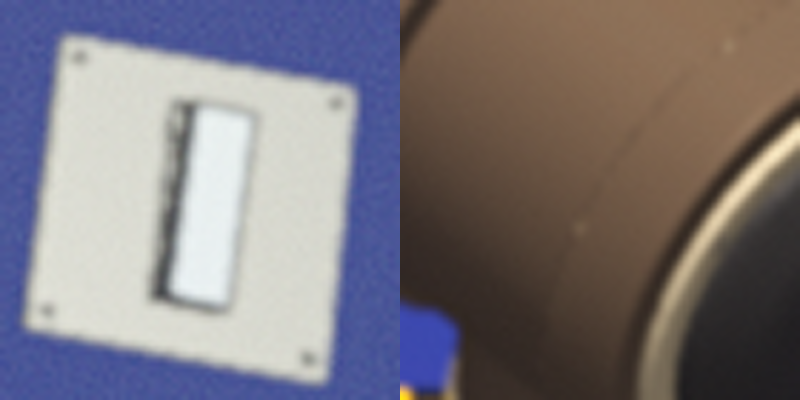

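```bash
python3 - <<'E'
from h import *
s=400/70
u=unc([(193,102),(257,110),(231,312),(167,300)],s,(427,203)); m=np.array([(.0435,.0135,0),(.0435,-.0135,0),(-.0435,-.0135,0),(-.0435,.0135,0)])
f=least_squares(lambda q:(proj("top",place([q[0],q[1],.021,q[2]],m*1))-u).ravel(),[.365,-.29,-.1],x_scale=[.01,.01,.1]);print(f.x.round(4),f.fun.round(1))
print(proj("top",place([.3654,-.2938,.021,-.1435],m)).round(1).tolist(),u.round(1).tolist())
E
```

```text
[ 0.3647 -0.2967 -0.1546] [ 0.1 -0.1 -0.3  0.6 -0.  -0.2  0.2 -0.3]
[[459.1, 220.0], [469.9, 222.0], [466.0, 256.6], [455.1, 254.6]] [[460.4, 220.4], [471.6, 221.8], [467.0, 257.2], [455.8, 255.1]]
```

carry_out(
  commands=[
    [0,-1.7,0,0,0,-2.6,-0.76],
    [0,-1.7,0,0,0,-2.6,-0.76],
    [0,-1.7,-0.3,0,0,-2.6,-0.76],
    [0,-1.7,-0.6,0,0,-2.6,-0.76],
    [0,-1.7,-0.9,0,0,-2.6,-0.76],
    [0,-1.7,-1,0,0,-2.6,-0.76],
    [0,-1.7,-1,0,0,-2.6,-0.76],
    [0,-1.7,-1,0,0,-2.6,-0.76],
    [0,-1.7,-1,0,0,-2.6,-0.76],
    [0,-1.7,-1,0,0,-2.6,-0.76],
  ],
)

```text
time_s: 21.55
position: [0.3705, 0.3085, 0.0916]
tool_rot: [-0.935, 2.999, 0.0]
wrist_force: [0.5, 0.7, -0.0]
finger_gap: 0.881
grip_force: 0.0
```

```bash
python3 -c "
from h import *
go(.3695,.312,.058,2.179)"
```

```text
t 21.6 pos [0.3705 0.3085 0.0916] yaw 2.1754 zaxis [ 0.  0. -1.] q6 0.09
GO [-0.04  0.14 -1.34] az 0.03
```

carry_out(
  commands=[
    [-0.04,0.12,-0.3,0,0,0,-0.76],
    [-0.04,0.12,-0.6,0,0,0,-0.76],
    [-0.04,0.12,-0.9,0,0,0,-0.76],
    [-0.04,0.12,-1.1,0,0,0,-0.76],
    [-0.04,0.12,-1.25,0,0,0,-0.76],
    [-0.04,0.12,-1.35,0,0,0,-0.76],
    [-0.04,0.12,-1.35,0,0,0,-0.7],
    [-0.04,0.12,-1.35,0,0,0,-0.6],
    [-0.04,0.12,-1.35,0,0,0,-0.45],
    [-0.04,0.12,-1.35,0,0,0,-0.3],
  ],
)

```text
time_s: 22.55
position: [0.3696, 0.3115, 0.0586]
tool_rot: [-0.935, 2.998, 0.001]
wrist_force: [-1.9, -1.9, 4.9]
finger_gap: 0.684
grip_force: 41.7
```

```bash
python3 -c "
from h import *
go(.3695,.312,.058,2.179)"
```

```text
t 22.6 pos [0.3696 0.3115 0.0586] yaw 2.1751 zaxis [ 0.001  0.001 -1.   ] q6 0.1
GO [-0.    0.02 -0.02] az 0.04
```

carry_out(
  commands=[
    [0,0,0.1,0,0,0,1],
    [0,0,0.1,0,0,0,1],
    [0,0,0.4,0,0,0,1],
    [0,0,1,0,0,0,1],
    [0,0,1.8,0,0,0,1],
    [2,0,2.2,0,0,0,1],
    [4,-0.1,2.2,0,0,0,1],
    [6,-0.1,2.2,0,0,0,1],
    [8,-0.18,2.2,0,0,0,1],
    [9.6,-0.18,1.5,0,0,0,1],
  ],
)

```text
time_s: 23.55
position: [0.6133, 0.307, 0.0976]
tool_rot: [-0.932, 2.995, 0.001]
wrist_force: [0.3, 0.6, 0.2]
finger_gap: 0.681
grip_force: 42.9
```

```bash
python3 - <<'E'
from h import *
go(.6097,.3069,.0246,2.179)
for n in V: cv2.imwrite(f'pics/{n}4.png',env.grab_frame(n)[:,:,::-1])
E
```

```text
t 23.6 pos [0.6133 0.307  0.0976] yaw 2.1741 zaxis [ 0.005  0.002 -1.   ] q6 -0.14
GO [-0.14 -0.   -2.92] az 0.05
```

carry_out(
  commands=[
    [0,0,-0.5,0,0,0,1],
    [0,0,-1,0,0,0,1],
    [0,0,-1.5,0,0,0,1],
    [0,0,-2,0,0,0,1],
    [0,0,-2.3,0,0,0,1],
    [0,0,-2.5,0,0,0,1],
    [0,0,-2.6,0,0,0,1],
    [0,0,-2.6,0,0,0,1],
    [0,0,-2.6,0,0,0,1],
    [0,0,-2.6,0,0,0,1],
  ],
)

```text
time_s: 24.65
position: [0.6097, 0.3069, 0.0307]
tool_rot: [-0.934, 2.998, 0.0]
wrist_force: [-0.1, 0.1, -0.2]
finger_gap: 0.687
grip_force: 43.1
```

```bash
python3 - <<'E'
from h import *
go(.6097,.3069,.0226,2.179)
t,s=[cv2.imread(f'pics/{n}4.png') for n in V]
o=np.zeros((600,800,3),np.uint8)
for i,(n,im) in enumerate((("top",t),("side",s))):
    c=proj(n,[[.3654,-.2938,.021]])[0].astype(int); o[:400,400*i:400*i+400]=cv2.resize(im[c[1]-32:c[1]+32,c[0]-32:c[0]+32],(400,400),interpolation=2); print(c-32)
a=cv2.resize(t[190:240,190:240],(200,200),interpolation=2);o[400:,:200]=a
cv2.imwrite('pics/c4.png',o)
E
```

```text
t 24.6 pos [0.6097 0.3069 0.0307] yaw 2.175 zaxis [ 0.001  0.    -1.   ] q6 -0.14
GO [-0.   -0.   -0.32] az 0.04
[430 206]
[325  84]
```

View pics/c4.png

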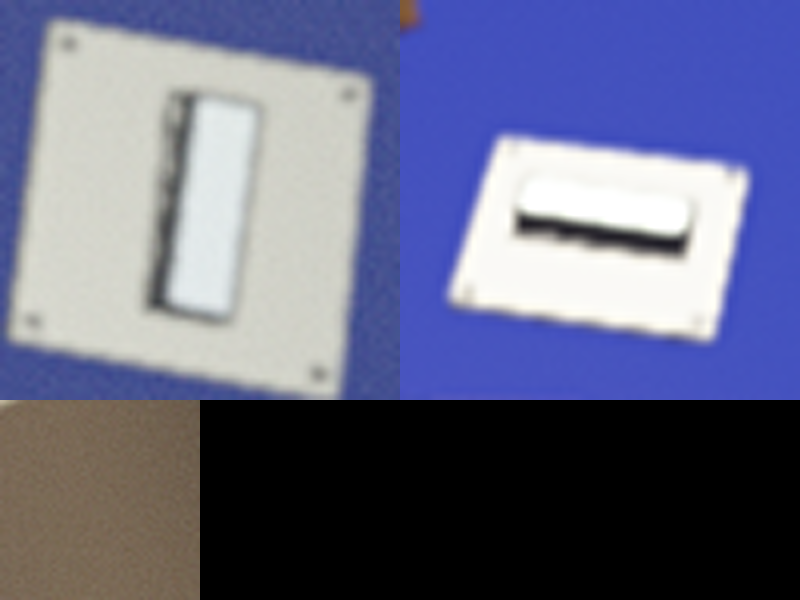

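```bash
python3 - <<'E'
from h import *
T=lambda p:unc(p,6.25,(430,206)); S=lambda p:unc(p,6.25,(325,84))
def both(name,m,t,s,z,p0):
    m=np.c_[m,np.zeros(4)]
    for n,o in(("both",{"top":(m,T(t)),"side":(m,S(s))}),("top",{"top":(m,T(t))}),("side",{"side":(m,S(s))})):
        f=least_squares(lambda q:np.concatenate([(proj(k,place([q[0],q[1],z,q[2]],a))-b).ravel() for k,(a,b) in o.items()]),p0,x_scale=[.01,.01,.1]);print(name,n,f.x.round(4),np.abs(f.fun).max().round(1))
q=lambda a,b:np.array([(a,b),(a,-b),(-a,-b),(-a,b)])
both("bar",q(.0437,.0137),[(194,95),(262,102),(233,320),(166,306)],[(116,212),(120,172),(292,190),(287,238)],.021,[.365,-.294,-.14])
both("plate",q(.065,.065),[(47,20),(372,78),(341,397),(8,343)],[(48,304),(98,136),(350,168),(316,342)],.006,[.365,-.294,-.14])
E
```

```text
bar both [ 0.3653 -0.2971 -0.1494] 1.4
bar top [ 0.3651 -0.2969 -0.1583] 0.7
bar side [ 0.3657 -0.2978 -0.1188] 1.3
plate both [ 0.3652 -0.2929 -0.1338] 1.4
plate top [ 0.3653 -0.2935 -0.1331] 0.7
plate side [ 0.3651 -0.2909 -0.1354] 0.9
```

carry_out(
  commands=[
    [0,0,-0.06,0,0,0,1],
    [0,0,-0.12,0,0,0,1],
    [0,0,-0.18,0,0,0,1],
    [0,0,-0.22,0,0,0,1],
    [0,0,-0.26,0,0,0,1],
    [0,0,-0.29,0,0,0,1],
    [0,0,-0.32,0,0,0,1],
    [0,0,-0.35,0,0,0,1],
    [0,0,-0.35,0,0,0,1],
    [0,0,-0.35,0,0,0,1],
  ],
)

```text
time_s: 25.65
position: [0.6093, 0.3068, 0.0227]
tool_rot: [-0.934, 2.999, 0.0]
wrist_force: [-4.2, -1.7, 7.1]
finger_gap: 0.681
grip_force: 43.8
```

carry_out(
  commands=[
    [0,0,0.04,0,0,0,-0.6],
    [0,0,0.04,0,0,0,-0.75],
    [0,0,0.04,0,0,0,-0.75],
    [0,0,0.4,0,0,0,-0.75],
    [0,0,1,0,0,0,-0.75],
    [0,0,2,0,0,0,-0.75],
    [-2,-0.2,3.6,0,0,1.4,-0.5],
    [-4,-0.4,3.6,0,0,2.8,-0.2],
    [-6,-0.6,3.6,0,0,4.2,-0.2],
    [-7.5,-0.8,3.6,0,0,5.6,-0.2],
  ],
)

```text
time_s: 26.65
position: [0.4208, 0.287, 0.1133]
tool_rot: [-1.767, 2.593, 0.0]
wrist_force: [-0.5, 1.1, 0.4]
finger_gap: 0.6
grip_force: 0.0
```

carry_out(
  commands=[
    [-1.5,-0.1,0,0,0,1,-0.2],
    [-2.3,-0.2,0,0,0,1.9,-0.2],
    [-2.3,-0.2,0,0,0,1.9,-0.2],
    [-2.3,-0.2,0,0,0,1.9,-0.2],
    [-2.3,-0.2,0,0,0,1.9,-0.2],
    [-2.3,-0.2,0,0,0,1.9,-0.2],
    [-2.3,-0.2,0,0,0,1.9,-0.2],
    [-2.3,-0.2,0,0,0,1.9,-0.2],
    [-2.3,-0.2,0,0,0,1.9,-0.2],
    [-2.3,-0.2,0,0,0,1.9,-0.2],
  ],
)

```text
time_s: 27.65
position: [0.3644, 0.2818, 0.1112]
tool_rot: [2.011, -2.413, -0.0]
wrist_force: [-0.3, 0.2, -1.1]
finger_gap: 0.596
grip_force: 0.0
```

```bash
python3 - <<'E'
from h import *
go(.3642,.2823,.08,2.965)
o=np.zeros((400,800,3),np.uint8)
for i,n in enumerate(V):
    im=env.grab_frame(n)[:,:,::-1]; cv2.imwrite(f'pics/{n}5.png',im)
    c=proj(n,[[.6097,.3069,.006]])[0].astype(int); o[:400,400*i:400*i+400]=cv2.resize(im[c[1]-40:c[1]+40,c[0]-40:c[0]+40],(400,400),interpolation=2); print(c-40)
cv2.imwrite('pics/c5.png',o)
E
```

```text
t 27.6 pos [0.3644 0.2818 0.1112] yaw 2.9602 zaxis [-0. -0. -1.] q6 -0.73
GO [-0.01  0.02 -1.25] az 0.05
[190  96]
[200 247]
```

View pics/c5.png

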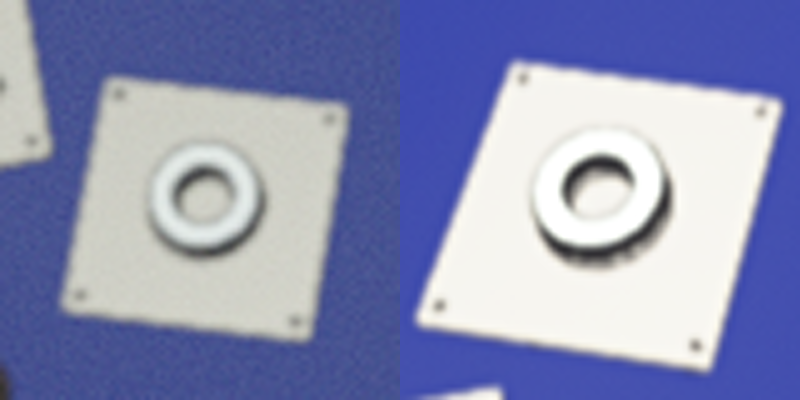

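```bash
cat >> h.py <<'E'
def face(n,im,seed,win,thr,draw=None):   # subpixel centroid+angle of bright face near seed
    g=cv2.GaussianBlur(cv2.cvtColor(im,cv2.COLOR_BGR2GRAY),(0,0),.6); x,y=np.round(seed).astype(int)
    r=g[y-win:y+win+1,x-win:x+win+1]; r=cv2.resize(r,None,fx=4,fy=4,interpolation=cv2.INTER_CUBIC)
    nn,l,st,_=cv2.connectedComponentsWithStats((r>thr).astype(np.uint8)); k=1+np.argmax(st[1:,4])
    cs,_=cv2.findContours((l==k).astype(np.uint8),cv2.RETR_EXTERNAL,cv2.CHAIN_APPROX_NONE); c=max(cs,key=cv2.contourArea); M=cv2.moments(c)
    return unc([[M["m10"]/M["m00"],M["m01"]/M["m00"]]],4,(x-win,y-win))[0],M["m00"]/16
def polyc(n,P):
    M=cv2.moments(proj(n,P).astype(np.float32)); return np.array([M["m10"]/M["m00"],M["m01"]/M["m00"]]),M["m00"]
E
python3 - <<'E'
from h import *
t5,s5=cv2.imread('pics/top5.png'),cv2.imread('pics/side5.png'); t4,s4=cv2.imread('pics/top4.png'),cv2.imread('pics/side4.png')
th=np.linspace(0,2*np.pi,72,endpoint=False)
R=np.c_[.6093+.0295*np.cos(th),.3068+.0295*np.sin(th),np.full(72,.021)]
B=place([.3652,-.2938,.021,-.1435],[(.0435,.0135,0),(.0435,-.0135,0),(-.0435,-.0135,0),(-.0435,.0135,0)])
for nm,P,ims,w in(("ring",R,(t5,s5),19),("bar",B,(t4,s4),20)):
    for n,im in zip(V,ims):
        c,a=polyc(n,P)
        g=cv2.cvtColor(im,cv2.COLOR_BGR2GRAY); x,y=c.astype(int); print(nm,n,"row",g[y,x-18:x+19:2])
        z=.021
        for thr in((222,226,230) if n=="top" else(242,247,252)):
            f,fa=face(n,im,c,w,thr); print(thr,"px off",(f-c).round(2),"area",round(fa),round(a),"mm",(1000*(ray(n,f,z)-ray(n,c,z))[:2]).round(1))
E
```

```text
ring top row [205 204 203 203 185 224 210 116 193 205 206 208 183 199 231 157 166 206
 207]
222 px off [ 0.98 -0.67] area 242 381 mm [ 2.  -2.4]
226 px off [-2.83  5.95] area 6 381 mm [-16.6   5.8]Traceback (most recent call last):
  File "<stdin>", line 12, in <module>
  File "h.py", line 38, in face
    nn,l,st,_=cv2.connectedComponentsWithStats((r>thr).astype(np.uint8)); k=1+np.argmax(st[1:,4])
                                                                              ~~~~~~~~~^^^^^^^^^^
    return _wrapfunc(a, 'argmax', axis=axis, out=out, **kwds)
    return bound(*args, **kwds)
ValueError: attempt to get argmax of an empty sequence
```

```bash
sed -i 's/k=1+np.argmax(st\[1:,4\])/k=1+np.argmax(st[1:,4]) if nn>1 else 0/' h.py; python3 - <<'E'
from h import *
t5,s5=cv2.imread('pics/top5.png'),cv2.imread('pics/side5.png'); t4,s4=cv2.imread('pics/top4.png'),cv2.imread('pics/side4.png')
th=np.linspace(0,2*np.pi,72,endpoint=False)
R=np.c_[.6093+.0295*np.cos(th),.3068+.0295*np.sin(th),np.full(72,.021)]
B=place([.3652,-.2938,.021,-.1435],[(.0435,.0135,0),(.0435,-.0135,0),(-.0435,-.0135,0),(-.0435,.0135,0)])
for nm,P,ims,w in(("ring",R,(t5,s5),15),("bar",B,(t4,s4),19)):
    for n,im in zip(V,ims):
        c,a=polyc(n,P)
        g=cv2.cvtColor(im,cv2.COLOR_BGR2GRAY); x,y=c.astype(int); print(nm,n,"row",g[y,x-18:x+19:2])
        for thr in((212,215,222,226,230) if n=="top" else(247,249,252)):
            f,fa=face(n,im,c,w,thr); print(thr,"px off",(f-c).round(2),"area",round(fa),round(a),"mm",(1000*(ray(n,f,.021)-ray(n,c,.021))[:2]).round(1))
E
```

```text
ring top row [205 204 203 203 185 224 210 116 193 205 206 208 183 199 231 157 166 206
 207]
212 px off [ 0.93 -0.79] area 273 381 mm [ 2.3 -2.2]
215 px off [ 0.95 -0.76] area 265 381 mm [ 2.2 -2.3]
222 px off [ 0.98 -0.67] area 242 381 mm [ 2.  -2.4]
226 px off [-2.83  5.95] area 6 381 mm [-16.6   5.8]
230 px off [-0.24 -0.04] area 946 381 mm [0.1 0.6]
ring side row [244 245 236 250 255 251  65 149 229 244 246 246 217 247 255 251  88 242
 245]
247 px off [-0.33 -0.85] area 386 507 mm [ 1.2 -2. ]
249 px off [-0.3  -0.81] area 375 507 mm [ 1.1 -1.9]
252 px off [-0.28 -0.67] area 356 507 mm [ 1.  -1.6]
bar top row [210 210 210 211 211 187 132 129 226 231 230 231 208 187 207 207 208 208
 207]
212 px off [1.25 0.07] area 242 383 mm [-0.  -3.1]
215 px off [1.22 0.11] area 232 383 mm [-0.1 -3. ]
222 px off [1.15 0.13] area 203 383 mm [-0.2 -2.8]
226 px off [1.12 0.12] area 180 383 mm [-0.2 -2.8]
230 px off [-0.32  6.13] area 35 383 mm [-15.2   1.3]
bar side row [252 250 234 255 255 255 255 255 255 255 255 255 255 255 255 254 232 247
 249]
247 px off [-0.35  4.47] area 874 152 mm [ 0.5 22. ]
249 px off [6.81 3.52] area 131 152 mm [-21.5  15.9]
252 px off [ 0.03 -0.8 ] area 91 152 mm [-0. -4.]
```

```bash
cat >> h.py <<'E'
from scipy.ndimage import gaussian_filter
th=np.linspace(0,2*np.pi,90,endpoint=False); cir=lambda r:np.c_[r*np.cos(th),r*np.sin(th)]
sq=lambda a,b:np.array([(a,b),(a,-b),(-a,-b),(-a,b)])
def crs(i): e,w=.045-i,.015-i; return np.array([(e,w),(w,w),(w,e),(-w,e),(-w,w),(-e,w),(-e,-w),(-w,-w),(-w,-e),(w,-e),(w,-w),(e,-w)])
SH={"bar":lambda i:sq(.044-i,.014-i),"ring":lambda i:cir(.03-i),"cross":crs}
def render(n,kind,p,bg,org,tone,K=8):
    h,w=bg.shape; im=cv2.resize(bg,(w*K,h*K),interpolation=cv2.INTER_LINEAR)
    up=lambda P:[np.round(((proj(n,P)-org+.5)*K-.5)*16).astype(np.int32)]
    fill=lambda P,v:cv2.fillPoly(im,up(P),float(v),shift=4)
    at=lambda xy,z:place([p[0],p[1],z,p[2]],np.c_[xy,np.zeros(len(xy))])
    floor=im.copy()
    for z in np.linspace(.006,.021,9): fill(at(SH[kind](0),z),tone[1])
    fill(at(SH[kind](tone[2]),.021),tone[0])
    if kind=="ring":   # hole: inner wall, and the floor seen through it
        fill(at(cir(.015+tone[2]),.021),tone[1]); a=np.ones_like(im)
        for z in np.linspace(.006,.021,4): 
            b=np.zeros_like(im); cv2.fillPoly(b,up(at(cir(.015),z)),1.,shift=4); a*=b
        im=np.where(a>0,floor,im)
    im=cv2.resize(im,(w,h),interpolation=cv2.INTER_AREA); return cv2.GaussianBlur(im,(0,0),max(tone[3],.3))
def photo(kind,ims,p0,views=V,win=24):
    D={}
    for n in views:
        c=proj(n,[[p0[0],p0[1],.012]])[0].round().astype(int)-win; sl=np.s_[c[1]:c[1]+2*win,c[0]:c[0]+2*win]
        g=lambda im:cv2.cvtColor(im,cv2.COLOR_BGR2GRAY)[sl].astype(np.float32)
        o=g(ims[n]); b=g(cv2.imread(f"pics/{n}0.png")); b*=np.median(o)/np.median(b); D[n]=(o,b,c)
    def f(q): return np.concatenate([(render(n,kind,[q[0],q[1],q[2]],b,c,[250,q[3+3*i],.001*q[4+3*i],q[5+3*i]])-o).ravel() if n=="side" else (render(n,kind,[q[0],q[1],q[2]],b,c,[234,q[3+3*i],.001*q[4+3*i],q[5+3*i]])-o).ravel() for i,(n,(o,b,c)) in enumerate(D.items())])/10
    r=least_squares(f,[*p0,*([50,1.,.7]*len(views))],x_scale=[.001,.001,.02]+[20,.5,.3]*len(views),diff_step=[3e-3,3e-3,.05]+[.05]*3*len(views),loss="soft_l1",max_nfev=60); return r.x[:3].round(4),r.x[3:].round(2),round(np.sqrt(np.mean(r.fun**2))*10,1)
E
cat > chk.py <<'E'
from h import *
for k,i,p in(("bar",4,[.3652,-.2955,-.1435]),("ring",5,[.6100,.3060,0.1])):
    ims={n:cv2.imread(f"pics/{n}{i}.png") for n in V}
    for v in(V,("top",),("side",)): print(k,v,*photo(k,ims,p,v))
E
python3 chk.py
```

```text
bar ('top', 'side') [ 0.3654 -0.2967 -0.1691] [ 7.749e+01  1.520e+00  8.400e-01  7.696e+01 -9.500e-01  1.000e-02] 23.0
bar ('top',) [ 0.3652 -0.2965 -0.1747] [77.62  1.6   0.84] 5.3
bar ('side',) [ 0.3672 -0.2966 -0.1444] [8.161e+01 8.000e-02 2.700e-01] 32.5
ring ('top', 'side') [0.6108 0.3051 0.1257] [94.01  1.61  0.66 62.15  0.48  0.52] 7.8
ring ('top',) [0.6114 0.3049 0.1063] [93.02  1.54  0.66] 6.5
ring ('side',) [0.6105 0.3051 0.1211] [62.79  0.55  0.53] 8.4
```

carry_out(
  commands=[
    [-0.05,0.11,-0.5,0,0,0.05,-0.2],
    [-0.05,0.11,-1,0,0,0.05,-0.2],
    [-0.05,0.11,-1.5,0,0,0.05,-0.2],
    [-0.05,0.11,-1.9,0,0,0.05,-0.2],
    [-0.05,0.11,-2.2,0,0,0.05,-0.2],
    [-0.05,0.11,-2.4,0,0,0.05,-0.1],
    [-0.05,0.11,-2.55,0,0,0.05,0],
    [-0.05,0.11,-2.58,0,0,0.05,0.1],
    [-0.05,0.11,-2.58,0,0,0.05,0.2],
    [-0.05,0.11,-2.58,0,0,0.05,0.3],
  ],
)

```text
time_s: 28.75
position: [0.3633, 0.2847, 0.0472]
tool_rot: [-2.017, 2.408, -0.0]
wrist_force: [-0.6, -0.5, 0.3]
finger_gap: 0.352
grip_force: 3.6
```

carry_out(
  commands=[
    [0,0,0,0,0,0,0.5],
    [0,0,0,0,0,0,1],
    [0,0,0,0,0,0,1],
    [0,0,0,0,0,0,1],
    [0,0,0,0,0,0,1],
    [0,0,0,0,0,0,1],
    [0,0,0,0,0,0,1],
    [0,0,0,0,0,0,1],
    [0,0,0,0,0,0,1],
    [0,0,0,0,0,0,1],
  ],
)

```text
time_s: 29.75
position: [0.3633, 0.2847, 0.0473]
tool_rot: [-2.017, 2.407, -0.0]
wrist_force: [-0.8, -0.7, 4.9]
finger_gap: 0.337
grip_force: 40.1
```

```bash
python3 -c "
from h import *
go(.3632,.2845,.0465,2.965)"
```

```text
t 29.8 pos [0.3633 0.2847 0.0473] yaw 2.9656 zaxis [ 0.001  0.    -1.   ] q6 -0.73
GO [-0.   -0.01 -0.03] az -0.01
```

carry_out(
  commands=[
    [0,0,0.1,0,0,0,1],
    [0,0,0.3,0,0,0,1],
    [0,0,0.8,0,0,0,1],
    [0,0,1.6,0,0,0,1],
    [0.4,-1.5,2,0,0,0.33,1],
    [3.74,-13.07,2,0,0,0.33,1],
    [3.74,-13.07,2,0,0,0.33,1],
    [3.74,-13.07,2,0,0,0.33,1],
    [3.74,-13.07,2,0,0,0.33,1],
    [3.74,-13.07,2,0,0,0.33,1],
  ],
)

```text
time_s: 30.75
position: [0.4429, 0.0049, 0.098]
tool_rot: [-2.058, 2.372, -0.001]
wrist_force: [0.9, 0.8, -0.6]
finger_gap: 0.341
grip_force: 39.6
```

carry_out(
  commands=[
    [0.2,-1,0,0,0,0,1],
    [0.2,-1,0,0,0,0,1],
    [0.2,-1,0,0,0,0,1],
    [0.2,-1,0,0,0,0,1],
    [0.2,-1,0,0,0,0,1],
    [0.2,-1,0,0,0,0,1],
    [0.2,-1,0,0,0,0,1],
    [0.2,-1,0,0,0,0,1],
    [0.2,-1,0,0,0,0,1],
    [0.2,-1,0,0,0,0,1],
  ],
)

```text
time_s: 31.75
position: [0.4474, -0.0181, 0.0968]
tool_rot: [2.059, -2.373, 0.0]
wrist_force: [1.0, 0.3, -0.8]
finger_gap: 0.344
grip_force: 39.6
```

```bash
python3 -c "
from h import *
go(.4567,-.0420,.0283,3.0)
for n in V: cv2.imwrite(f'pics/{n}6.png',env.grab_frame(n)[:,:,::-1])"
```

```text
t 31.8 pos [ 0.4474 -0.0181  0.0968] yaw 3.0004 zaxis [ 0. -0. -1.] q6 -1.47
GO [ 0.37 -0.96 -2.74] az -0.0
```

carry_out(
  commands=[
    [0.37,-0.96,-0.2,0,0,0,1],
    [0.37,-0.96,-0.6,0,0,0,1],
    [0.37,-0.96,-1.1,0,0,0,1],
    [0.37,-0.96,-1.6,0,0,0,1],
    [0.37,-0.96,-2,0,0,0,1],
    [0.37,-0.96,-2.3,0,0,0,1],
    [0.37,-0.96,-2.5,0,0,0,1],
    [0.37,-0.96,-2.6,0,0,0,1],
    [0.37,-0.96,-2.65,0,0,0,1],
    [0.37,-0.96,-2.65,0,0,0,1],
  ],
)

```text
time_s: 32.85
position: [0.4568, -0.0421, 0.0307]
tool_rot: [-2.059, 2.373, -0.0]
wrist_force: [-1.1, -0.2, -0.5]
finger_gap: 0.34
grip_force: 39.7
```

```bash
python3 -c "
from h import *
go(.4567,-.0420,.0263,3.0)"
```

```text
t 32.9 pos [ 0.4568 -0.0421  0.0307] yaw 3.0002 zaxis [ 0. -0. -1.] q6 -1.52
GO [-0.    0.   -0.18] az -0.0
```

carry_out(
  commands=[
    [0,0,-0.04,0,0,0,1],
    [0,0,-0.08,0,0,0,1],
    [0,0,-0.11,0,0,0,1],
    [0,0,-0.14,0,0,0,1],
    [0,0,-0.16,0,0,0,1],
    [0,0,-0.18,0,0,0,1],
    [0,0,-0.2,0,0,0,1],
    [0,0,-0.2,0,0,0,1],
    [0,0,-0.2,0,0,0,1],
    [0,0,-0.2,0,0,0,1],
  ],
)

```text
time_s: 33.85
position: [0.4567, -0.0422, 0.0264]
tool_rot: [-2.059, 2.373, -0.0]
wrist_force: [-3.3, 0.9, 7.8]
finger_gap: 0.341
grip_force: 40.6
```

carry_out(
  commands=[
    [0,0,0.03,0,0,0,0.1],
    [0,0,0.03,0,0,0,0],
    [0,0,0.03,0,0,0,-0.1],
    [0,0,0.5,0,0,0,-0.2],
    [0,0,1.2,0,0,0,-0.2],
    [0,0,2,0,0,0,-0.2],
    [-0.5,-1.5,3,0,0,-1.4,-0.2],
    [-3.66,-10.06,3,0,0,-15,-0.2],
    [-3.66,-10.06,3,0,0,-15,-0.2],
    [-3.66,-10.06,3,0,0,-15,-0.2],
  ],
)

```text
time_s: 34.85
position: [0.3918, -0.2219, 0.1019]
tool_rot: [-1.263, 2.875, -0.002]
wrist_force: [0.7, -1.0, -1.1]
finger_gap: 0.6
grip_force: 0.0
```

```bash
python3 -c "
from h import *
go(.3652,-.2938,.05,1.4285)"
```

```text
t 34.9 pos [ 0.3918 -0.2219  0.1019] yaw 2.3985 zaxis [ 0.002 -0.001 -1.   ] q6 -1.34
GO [-1.06 -2.87 -2.08] az -9.26
```

carry_out(
  commands=[
    [-0.9,-2.4,0,0,0,-9,-0.2],
    [-0.9,-2.4,0,0,0,-9,-0.2],
    [-0.9,-2.4,0,0,0,-9,-0.2],
    [-0.9,-2.4,0,0,0,-9,-0.2],
    [-0.9,-2.4,0,0,0,-9,-0.2],
    [-0.9,-2.4,0,0,0,-9,-0.2],
    [-0.9,-2.4,0,0,0,-9,-0.2],
    [-0.9,-2.4,-0.4,0,0,-9,-0.2],
    [-0.9,-2.4,-0.4,0,0,-9,-0.2],
    [-0.9,-2.4,-0.4,0,0,-9,-0.2],
  ],
)

```text
time_s: 35.85
position: [0.3694, -0.2801, 0.0903]
tool_rot: [-0.171, -3.136, -0.001]
wrist_force: [-0.4, -0.5, 0.3]
finger_gap: 0.607
grip_force: 0.0
```

```bash
python3 - <<'E'
from h import *
go(.3652,-.2938,.0283,1.4285)
for n in V: cv2.imwrite(f'pics/{n}7.png',env.grab_frame(n)[:,:,::-1])
ims={n:cv2.imread(f"pics/{n}7.png") for n in V}
for v in(V,("top",),("side",)): print("cross",v,*photo("cross",ims,[.4617,-.0147,-.1415],v))
print("ring",*photo("ring",ims,[.61,.306,.1]))
o=np.zeros((400,800,3),np.uint8)
for i,n in enumerate(V):
    c=proj(n,[[.3705,.312,.027]])[0].round().astype(int); o[:,400*i:400*i+400]=cv2.resize(ims[n][c[1]-32:c[1]+32,c[0]-32:c[0]+32],(400,400),interpolation=2); print(c-32)
cv2.imwrite('pics/c6.png',o)
E
```

```text
t 35.9 pos [ 0.3694 -0.2801  0.0903] yaw 1.462 zaxis [-0.001  0.001 -1.   ] q6 -0.54
GO [-0.17 -0.55 -2.48] az -0.32
cross ('top', 'side') [ 0.4627 -0.0146 -0.1506] [112.5    1.9    0.69  86.17   0.51  -0.13] 8.6
cross ('top',) [ 0.4629 -0.0143 -0.1519] [95.2   1.81  0.75] 6.0
cross ('side',) [ 0.4628 -0.0144 -0.152 ] [ 8.743e+01  3.400e-01 -8.000e-02] 10.2
ring [0.6113 0.3053 0.1175] [89.74  1.44  0.66 76.51  0.51  0.28] 9.7
[186 194]
[316 261]
```

View pics/c6.png

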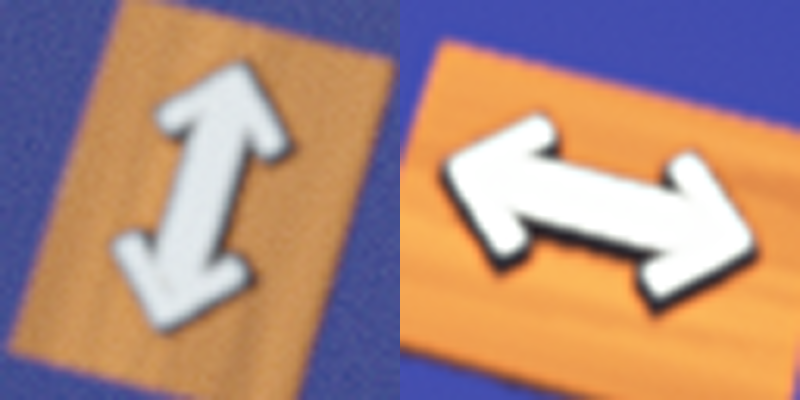

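carry_out(
  commands=[
    [-0.17,-0.55,-0.3,0,0,-0.32,-0.2],
    [-0.17,-0.55,-0.8,0,0,-0.32,-0.2],
    [-0.17,-0.55,-1.3,0,0,-0.32,-0.2],
    [-0.17,-0.55,-1.8,0,0,-0.32,-0.2],
    [-0.17,-0.55,-2.1,0,0,-0.32,-0.1],
    [-0.17,-0.55,-2.3,0,0,-0.32,0],
    [-0.17,-0.55,-2.43,0,0,-0.32,0],
    [-0.17,-0.55,-2.46,0,0,-0.32,0],
    [-0.17,-0.55,-2.46,0,0,-0.32,0.1],
    [-0.17,-0.55,-2.46,0,0,-0.32,0.2],
  ],
)

```text
time_s: 36.95
position: [0.3658, -0.2943, 0.0295]
tool_rot: [0.225, 3.133, -0.001]
wrist_force: [0.2, 0.1, -0.7]
finger_gap: 0.401
grip_force: 0.0
```

```bash
python3 - <<'E'
from h import *
go(.3652,-.2938,.0283,1.4285)
m=np.array([(.0565,0,0),(-.0565,0,0)])
T=unc([(242,62),(163,332)],6.25,(186,194));S=unc([(43,168),(357,250)],6.25,(316,261))
for o in({"top":(m,T),"side":(m,S)},{"top":(m,T)},{"side":(m,S)}):
    f=least_squares(lambda q:np.concatenate([(proj(k,place([q[0],q[1],.027,q[2]],a))-b).ravel() for k,(a,b) in o.items()]),[.37,.312,-.25],x_scale=[.01,.01,.1]);print(f.x.round(4),f.fun.round(1))
print(fit({"top":(m,T),"side":(m,S)},[.37,.312,.027,-.25])[0].round(4))
E
```

```text
t 37.0 pos [ 0.3658 -0.2943  0.0295] yaw 1.4277 zaxis [ 0.001 -0.001 -1.   ] q6 -0.53
GO [-0.02  0.02 -0.05] az 0.01
[ 0.3719  0.313  -0.1961] [-0.4 -0.4 -1.1  0.7 -0.7 -0.7  0.4 -0.7]
[ 0.3724  0.3113 -0.1876] [ 0.1 -0.6 -0.1  0.5]
[ 0.3716  0.3146 -0.2029] [-0.5 -0.2  0.5  0.1]
[ 0.3721  0.3124  0.0225 -0.1955]
```

carry_out(
  commands=[
    [0,0,0,0,0,0,0.5],
    [0,0,0,0,0,0,1],
    [0,0,0,0,0,0,1],
    [0,0,0,0,0,0,1],
    [0,0,0.1,0,0,0,1],
    [0,0,0.15,0,0,0,1],
    [0,0.06,0.15,0,0,0.06,1],
    [0,0.13,0.15,0,0,0.12,1],
    [0,0.13,0.12,0,0,0.12,1],
    [0,0.13,0.12,0,0,0.12,1],
  ],
)

```text
time_s: 37.95
position: [0.3654, -0.2907, 0.0319]
tool_rot: [-0.205, -3.135, -0.0]
wrist_force: [-0.1, 0.3, -0.9]
finger_gap: 0.311
grip_force: 39.2
```

carry_out(
  commands=[
    [0,0,-0.03,0,0,0,1],
    [0,0,-0.06,0,0,0,1],
    [0,0,-0.09,0,0,0,1],
    [0,0,-0.11,0,0,0,1],
    [0,0,-0.13,0,0,0,1],
    [0,0,-0.14,0,0,0,1],
    [0,0,-0.14,0,0,0,1],
    [0,0,-0.14,0,0,0,1],
    [0,0,-0.14,0,0,0,1],
    [0,0,-0.14,0,0,0,1],
  ],
)

```text
time_s: 38.95
position: [0.3655, -0.2909, 0.0297]
tool_rot: [0.205, 3.134, -0.001]
wrist_force: [-3.7, 2.8, 11.7]
finger_gap: 0.313
grip_force: 40.5
```

carry_out(
  commands=[
    [0,0,0.05,0,0,0,0.1],
    [0,0,0.05,0,0,0,0],
    [0,0,0.05,0,0,0,-0.1],
    [0,0,0.5,0,0,0,-0.2],
    [0,0,1.2,0,0,0,-0.2],
    [0,0,2.2,0,0,0,-0.2],
    [0,2,3,0,0,-0.5,-0.2],
    [0.2,24.24,3,0,0,-0.5,-0.2],
    [0.2,24.24,3,0,0,-0.5,-0.2],
    [0.2,24.24,3,0,0,-0.5,-0.2],
  ],
)

```text
time_s: 39.95
position: [0.3667, -0.093, 0.1036]
tool_rot: [0.289, 3.127, -0.0]
wrist_force: [0.9, -0.3, 0.8]
finger_gap: 0.6
grip_force: 0.0
```

```bash
python3 -c "
from h import *
go(.3708,.3151,.06,1.385)"
```

```text
t 40.0 pos [ 0.3667 -0.093   0.1036] yaw 1.3864 zaxis [ 0.002 -0.    -1.   ] q6 -0.06
GO [ 0.16 16.33 -1.74] az -0.01
```

carry_out(
  commands=[
    [0.16,15.5,0,0,0,0,-0.2],
    [0.16,15.5,0,0,0,0,-0.2],
    [0.16,15.5,0,0,0,0,-0.2],
    [0.16,15.5,0,0,0,0,-0.2],
    [0.16,15.5,0,0,0,0,-0.2],
    [0.16,15.5,0,0,0,0,-0.2],
    [0.16,15.5,0,0,0,0,-0.2],
    [0.16,15.5,0,0,0,0,-0.2],
    [0.16,15.5,-0.4,0,0,0,-0.2],
    [0.16,15.5,-0.4,0,0,0,-0.2],
  ],
)

```text
time_s: 40.95
position: [0.3699, 0.2932, 0.0917]
tool_rot: [-0.284, -3.127, 0.003]
wrist_force: [-0.5, 0.2, -0.1]
finger_gap: 0.599
grip_force: 0.0
```

```bash
python3 - <<'E'
from h import *
go(.3708,.3151,.0325,1.385)
ims={n:env.grab_frame(n)[:,:,::-1].copy() for n in V}
for n in V: cv2.imwrite(f'pics/{n}8.png',ims[n])
print(photo("bar",ims,[.365,-.294,-.14],("top",)))
E
```

```text
t 41.0 pos [0.3699 0.2932 0.0917] yaw 1.3899 zaxis [-0.002 -0.002 -1.   ] q6 0.85
GO [ 0.04  0.88 -2.37] az -0.05
(array([ 0.3654, -0.294 , -0.1528]), array([72.74,  1.15,  0.75]), np.float32(5.2))
```

carry_out(
  commands=[
    [0.04,0.88,-0.2,0,0,-0.05,-0.2],
    [0.04,0.88,-0.7,0,0,-0.05,-0.2],
    [0.04,0.88,-1.2,0,0,-0.05,-0.1],
    [0.04,0.88,-1.6,0,0,-0.05,0],
    [0.04,0.88,-1.9,0,0,-0.05,0],
    [0.04,0.88,-2.15,0,0,-0.05,0],
    [0.04,0.88,-2.3,0,0,-0.05,0],
    [0.04,0.88,-2.35,0,0,-0.05,0.1],
    [0.04,0.88,-2.35,0,0,-0.05,0.2],
    [0.04,0.88,-2.35,0,0,-0.05,0.3],
  ],
)

```text
time_s: 42.05
position: [0.372, 0.3153, 0.0341]
tool_rot: [0.295, 3.127, 0.001]
wrist_force: [0.0, -0.2, -0.0]
finger_gap: 0.349
grip_force: 0.0
```

carry_out(
  commands=[
    [0,0,0,0,0,0,0.5],
    [0,0,0,0,0,0,1],
    [0,0,0,0,0,0,1],
    [0,0,0,0,0,0,1],
    [0,0,0,0,0,0,1],
    [0,0,0,0,0,0,1],
    [0,0,0,0,0,0,1],
    [0,0,0,0,0,0,1],
    [0,0,0,0,0,0,1],
    [0,0,0,0,0,0,1],
  ],
)

```text
time_s: 43.05
position: [0.3721, 0.3154, 0.0343]
tool_rot: [0.295, 3.127, 0.001]
wrist_force: [0.2, -0.2, 4.9]
finger_gap: 0.27
grip_force: 40.4
```

```bash
python3 - <<'E'
from h import *
go(.682,.0217,.09,1.438)
E
```

```text
t 43.0 pos [0.3721 0.3154 0.0343] yaw 1.3826 zaxis [ 0.001  0.001 -1.   ] q6 0.89
GO [ 12.39 -11.75   2.23] az 0.53
```

carry_out(
  commands=[
    [0,0,0.1,0,0,0,1],
    [0,0,0.4,0,0,0,1],
    [0,0,1,0,0,0,1],
    [0,0,2,0,0,0,1],
    [1,-1,2.6,0,0,0.53,1],
    [12.45,-11.74,2.6,0,0,0.53,1],
    [12.45,-11.74,2.6,0,0,0.53,1],
    [12.45,-11.74,2.6,0,0,0.53,1],
    [12.45,-11.74,2.6,0,0,0.53,1],
    [12.45,-11.74,2.6,0,0,0.53,1],
  ],
)

```text
time_s: 44.05
position: [0.5802, 0.1173, 0.099]
tool_rot: [-0.208, -3.134, -0.0]
wrist_force: [-0.5, 0.1, -0.1]
finger_gap: 0.269
grip_force: 39.6
```

```bash
python3 - <<'E'
from h import *
go(.6834,.0219,.09,1.438)
E
```

```text
t 44.0 pos [0.5802 0.1173 0.099 ] yaw 1.438 zaxis [-0.  0. -1.] q6 0.33
GO [ 4.13 -3.82 -0.36] az 0.0
```

carry_out(
  commands=[
    [3.9,-3.6,0,0,0,0,1],
    [3.9,-3.6,0,0,0,0,1],
    [3.9,-3.6,0,0,0,0,1],
    [3.9,-3.6,0,0,0,0,1],
    [3.9,-3.6,0,0,0,0,1],
    [3.9,-3.6,-0.5,0,0,0,1],
    [3.9,-3.6,-1,0,0,0,1],
    [3.9,-3.6,-1.5,0,0,0,1],
    [3.9,-3.6,-1.5,0,0,0,1],
    [3.9,-3.6,-1.5,0,0,0,1],
  ],
)

```text
time_s: 45.05
position: [0.6759, 0.0295, 0.0606]
tool_rot: [-0.207, -3.133, 0.0]
wrist_force: [0.0, 0.3, -0.6]
finger_gap: 0.266
grip_force: 39.6
```

```bash
python3 - <<'E'
from h import *
go(.6834,.0219,.0283,1.438)
E
```

```text
t 45.0 pos [0.6759 0.0295 0.0606] yaw 1.4388 zaxis [-0.001 -0.    -1.   ] q6 0.18
GO [ 0.3  -0.3  -1.29] az -0.01
```

carry_out(
  commands=[
    [0.3,-0.3,-0.1,0,0,0,1],
    [0.3,-0.3,-0.5,0,0,0,1],
    [0.3,-0.3,-0.8,0,0,0,1],
    [0.3,-0.3,-1,0,0,0,1],
    [0.3,-0.3,-1.1,0,0,0,1],
    [0.3,-0.3,-1.16,0,0,0,1],
    [0.3,-0.3,-1.2,0,0,0,1],
    [0.3,-0.3,-1.24,0,0,0,1],
    [0.3,-0.3,-1.26,0,0,0,1],
    [0.3,-0.3,-1.28,0,0,0,1],
  ],
)

```text
time_s: 46.05
position: [0.6843, 0.0216, 0.0295]
tool_rot: [0.208, 3.134, 0.0]
wrist_force: [-0.8, 0.2, -1.3]
finger_gap: 0.263
grip_force: 39.6
```

```bash
python3 - <<'E'
from h import *
go(.6834,.0219,.0283,1.438)
E
```

```text
t 46.0 pos [0.6843 0.0216 0.0295] yaw 1.4381 zaxis [ 0.  0. -1.] q6 0.16
GO [-0.03  0.01 -0.05] az -0.0
```

carry_out(
  commands=[
    [-0.04,0.01,-0.02,0,0,0,1],
    [-0.04,0.01,-0.04,0,0,0,1],
    [-0.04,0.01,-0.06,0,0,0,1],
    [-0.04,0.01,-0.07,0,0,0,1],
    [-0.04,0.01,-0.07,0,0,0,1],
    [-0.04,0.01,-0.07,0,0,0,1],
    [-0.04,0.01,-0.07,0,0,0,1],
    [-0.04,0.01,-0.07,0,0,0,1],
    [-0.04,0.01,-0.07,0,0,0,1],
    [-0.04,0.01,-0.07,0,0,0,1],
  ],
)

```text
time_s: 47.05
position: [0.683, 0.0218, 0.0284]
tool_rot: [0.208, 3.134, 0.0]
wrist_force: [-2.7, -0.3, 5.3]
finger_gap: 0.269
grip_force: 40.3
```

carry_out(
  commands=[
    [0,0,0.04,0,0,0,0.2],
    [0,0,0.04,0,0,0,0.1],
    [0,0,0.04,0,0,0,0],
    [0,0,0.5,0,0,0,0],
    [0,0,1.2,0,0,0,-0.2],
    [0,0,2.2,0,0,0,-0.76],
    [-0.5,1.9,2.8,0,0,1.4,-0.76],
    [-2.95,11.4,2.8,0,0,7,-0.76],
    [-2.95,11.4,2.8,0,0,7,-0.76],
    [-2.95,11.4,2.8,0,0,7,-0.76],
  ],
)

```text
time_s: 48.05
position: [0.6333, 0.2149, 0.0987]
tool_rot: [-0.73, 3.054, 0.0]
wrist_force: [0.3, 0.2, 0.7]
finger_gap: 0.882
grip_force: 0.0
```

```bash
python3 - <<'E'
from h import *
go(.6093,.3068,.08,2.175)
E
```

```text
t 48.0 pos [0.6333 0.2149 0.0987] yaw 2.0401 zaxis [ 0.002  0.001 -1.   ] q6 -0.14
GO [-0.96  3.68 -0.75] az 1.29
```

carry_out(
  commands=[
    [-0.9,3.4,0,0,0,1.2,-0.76],
    [-0.9,3.4,0,0,0,1.2,-0.76],
    [-0.9,3.4,0,0,0,1.2,-0.76],
    [-0.9,3.4,0,0,0,1.2,-0.76],
    [-0.9,3.4,-0.7,0,0,1.2,-0.76],
    [-0.9,3.4,-0.7,0,0,1.2,-0.76],
    [-0.9,3.4,-0.7,0,0,1.2,-0.76],
    [-0.9,3.4,-0.7,0,0,1.2,-0.76],
    [-0.9,3.4,-0.7,0,0,1.2,-0.76],
    [-0.9,3.4,-0.7,0,0,1.2,-0.76],
  ],
)

```text
time_s: 49.05
position: [0.6114, 0.2981, 0.0805]
tool_rot: [-0.912, 3.005, 0.0]
wrist_force: [-0.2, 0.1, 0.8]
finger_gap: 0.88
grip_force: 0.0
```

```bash
python3 - <<'E'
from h import *
go(.6093,.3068,.0227,2.175)
o=np.zeros((400,800,3),np.uint8)
for i,n in enumerate(V):
    im=env.grab_frame(n)[:,:,::-1]; cv2.imwrite(f'pics/{n}9.png',im)
    c=proj(n,[[.6834,.0197,.012]])[0].round().astype(int); o[:,400*i:400*i+400]=cv2.resize(im[c[1]-32:c[1]+32,c[0]-32:c[0]+32],(400,400),interpolation=2); print(c-32)
cv2.imwrite('pics/c9.png',o)
E
```

```text
t 49.0 pos [0.6114 0.2981 0.0805] yaw 2.1599 zaxis [ 0.001  0.    -1.   ] q6 -0.14
GO [-0.08  0.35 -2.31] az 0.14
[308  82]
[204 156]
```

View pics/c9.png

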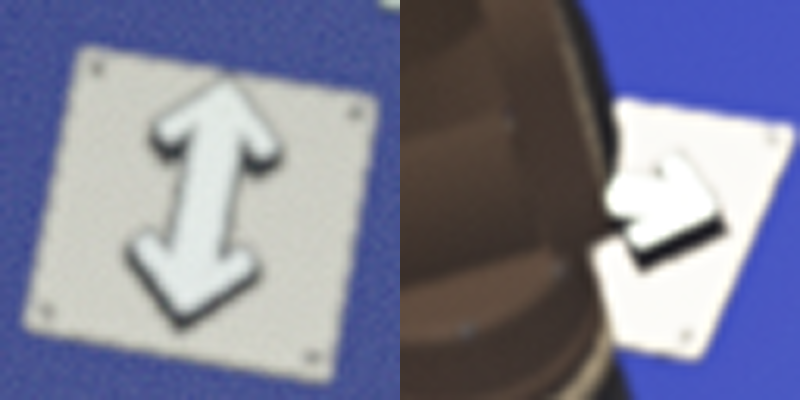

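```bash
python3 - <<'E'
from h import *
u=unc([(229,75),(182,319)],6.25,(308,82)); w=np.array([ray("top",a,.021) for a in u]); d=w[0]-w[1]
print(w.mean(0),np.hypot(*d[:2]),np.arctan2(d[1],d[0]))
# contour of the bright face by threshold, centroid vs predicted tips
im=cv2.imread("pics/top9.png"); c=proj("top",[[.6834,.0197,.021]])[0]
for thr in(214,218,222):
    f,a=face("top",im,c,23,thr); print(thr,a,ray("top",f,.021).round(4))
E
```

```text
[0.68348517 0.01895145 0.021     ] 0.1123245320423789 -0.14473228531168664
214 226.09375 [0.6832 0.0191 0.021 ]
218 202.1875 [0.6828 0.0191 0.021 ]
222 170.75 [0.6817 0.0192 0.021 ]
```

carry_out(
  commands=[
    [-0.08,0.35,-0.2,0,0,0.14,-0.76],
    [-0.08,0.35,-0.6,0,0,0.14,-0.76],
    [-0.08,0.35,-1.1,0,0,0.14,-0.76],
    [-0.08,0.35,-1.5,0,0,0.14,-0.76],
    [-0.08,0.35,-1.9,0,0,0.14,-0.76],
    [-0.08,0.35,-2.1,0,0,0.14,-0.76],
    [-0.08,0.35,-2.25,0,0,0.14,-0.76],
    [-0.08,0.35,-2.28,0,0,0.14,-0.76],
    [-0.08,0.35,-2.28,0,0,0.14,-0.76],
    [-0.08,0.35,-2.28,0,0,0.14,-0.76],
  ],
)

```text
time_s: 50.15
position: [0.6094, 0.3072, 0.0235]
tool_rot: [-0.934, 2.998, 0.0]
wrist_force: [0.4, -0.5, -0.7]
finger_gap: 0.88
grip_force: 0.0
```

```bash
python3 - <<'E'
from h import *
go(.6079,.3085,.0227,2.175)
E
```

```text
t 50.1 pos [0.6094 0.3072 0.0235] yaw 2.175 zaxis [ 0.001  0.    -1.   ] q6 -0.14
GO [-0.06  0.05 -0.03] az -0.0
```

carry_out(
  commands=[
    [0,0,0,0,0,0,-0.6],
    [0,0,0,0,0,0,-0.3],
    [0,0,0,0,0,0,0],
    [0,0,0,0,0,0,0],
    [0,0,0.08,0,0,0,0],
    [0,0,0.12,0,0,0,0],
    [-0.03,0.03,0.12,0,0,0,0],
    [-0.06,0.06,0.12,0,0,0,0],
    [-0.06,0.06,0.1,0,0,0,0],
    [-0.06,0.06,0.08,0,0,0,0],
  ],
)

```text
time_s: 51.15
position: [0.6074, 0.3086, 0.0246]
tool_rot: [0.935, -2.999, 0.0]
wrist_force: [-0.2, -0.3, 0.2]
finger_gap: 0.681
grip_force: 42.8
```

carry_out(
  commands=[
    [0,0,-0.03,0,0,0,0],
    [0,0,-0.06,0,0,0,0],
    [0,0,-0.08,0,0,0,0],
    [0,0,-0.1,0,0,0,0],
    [0,0,-0.11,0,0,0,0],
    [0,0,-0.12,0,0,0,0],
    [0,0,-0.12,0,0,0,0],
    [0,0,-0.12,0,0,0,0],
    [0,0,-0.12,0,0,0,0],
    [0,0,-0.12,0,0,0,0],
  ],
)

```text
time_s: 52.15
position: [0.6075, 0.3085, 0.0239]
tool_rot: [-0.934, 2.998, 0.0]
wrist_force: [-4.7, -1.7, 11.6]
finger_gap: 0.682
grip_force: 43.9
```

carry_out(
  commands=[
    [0,0,0.04,0,0,0,-0.6],
    [0,0,0.04,0,0,0,-0.76],
    [0,0,0.04,0,0,0,-0.76],
    [0,0,0.5,0,0,0,-0.76],
    [0,0,1.5,0,0,0,-0.76],
    [0,0,3,0,0,0,-0.76],
    [-2,0,4,0,0,0,-0.76],
    [-9.6,-0.2,5,0,0,0,-0.76],
    [-9.6,-0.2,5,0,0,0,-0.76],
    [-9.6,-0.2,5,0,0,0,-0.76],
  ],
)

```text
time_s: 53.15
position: [0.4128, 0.3045, 0.1413]
tool_rot: [-0.934, 2.999, 0.001]
wrist_force: [0.3, 0.9, 0.2]
finger_gap: 0.881
grip_force: 0.0
```

carry_out(
  commands=[
    [-3,0,0,0,0,0,-0.76],
    [-3,0,0,0,0,0,-0.76],
    [-3,0,0,0,0,0,-0.76],
    [-3,0,0,0,0,0,-0.76],
    [-3,0,0,0,0,0,-0.76],
    [-3,0,0,0,0,0,-0.76],
    [-3,0,0,0,0,0,-0.76],
    [-3,0,0,0,0,0,-0.76],
    [-3,0,0,0,0,0,-0.76],
    [-3,0,0,0,0,0,-0.76],
  ],
)

```text
time_s: 54.15
position: [0.3394, 0.3047, 0.1401]
tool_rot: [0.934, -2.999, 0.0]
wrist_force: [-0.0, 0.3, 0.4]
finger_gap: 0.879
grip_force: 0.0
```

```bash
python3 - <<'E'
from h import *
ims={n:env.grab_frame(n)[:,:,::-1].copy() for n in V}
for n in V: cv2.imwrite(f'pics/{n}10.png',ims[n])
for k,p in(("ring",[.61,.307,.1]),("cross",[.4617,-.0147,-.1415]),("bar",[.365,-.294,-.14])):
    print(k,*photo(k,ims,p,("top",)))
print(photo("ring",ims,[.61,.307,.1],("side",)))
E
```

```text
ring [0.61   0.3065 0.1193] [103.71   1.48   0.6 ] 6.0
cross [ 0.4629 -0.0143 -0.1518] [89.77  1.41  0.71] 5.5
bar [ 0.3654 -0.2941 -0.1496] [78.95  1.01  0.69] 5.1
(array([0.6091, 0.3067, 0.1368]), array([61.81,  0.39,  0.48]), np.float32(7.7))
```

View pics/top10.png

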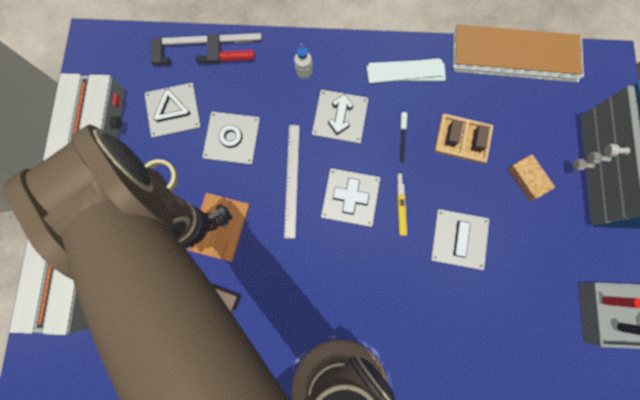

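```bash
python3 -c "
from station import env
print(env.close_job())"
```

```text
the job is handed in; nothing more can be done
None
```

The job is handed in: the weight stands in the tray's empty pocket, and the bar, ring, cross and arrow lie flat on their plates, each within about 1 mm and 1° of its outline in the last camera check (the ring needs no turning).

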